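Restock the stencil cutter's blade drawer

ROBOT

A 6-joint arm with a two-finger parallel gripper is mounted at the origin on the work surface. World frame = base frame: x ahead of the robot, y to its left, z up, the work surface at z = 0. Lengths are in m, angles in rad, forces in N, time in s.
With the tool pointing down it reaches from about 0.3 to 0.75 m from the base axis. Payload 8.5 kg.
Tool frame: the origin (TCP) lies at the very end of the fingers, on their centre line; the grasp point (between the pads) lies 19 mm behind it (r.grasp_offset is the distance from the TCP to the grasp point, in m); z points along the fingers, y is the line along which they close (so a half turn about z gives the same grasp; the last joint's range is limited). The gripper opens to 85 mm and grips with 20 to 120 N. Pads are 22 mm wide; open, the fingers measure 114 mm over their backs; the gripper's body (76 mm by 85 mm) begins 54 mm behind the grasp point. The pads swing forward as they close: fully open they stand 13 mm farther back than shut.
Start: joints at [1.068, 0.381, 1.297, -0, 1.464, -0.215], TCP at [0.156, 0.527, 0.231] pointing down, gripper open.
Joint ranges: [-3.11, 3.11], [-0.89, 2.33], [0.22, 2.48], [-1.42, 4.56], [0.17, 2.85], [-2.88, 2.88]. Speed limits (rad/s): [2.39, 2.39, 3.14, 3.14, 3.14, 3.14].

INTERFACE

Orientations are given as a unit quaternion [w, x, y, z].
In Python, from rig import observe, snapshot, ticket, r gives the robot as it stands.
- The arm moves only by the tool carry_out, never from a script. Its argument "steps" is a list of rows, each a list of 5 numbers: the shift along the world's x, y, z as a fraction of full scale, then the turn about the world's z as a fraction of full scale, then the closure, from -1 (fully open) to 1 (shut). A call has exactly 10 rows; each row is the pose to reach, as a shift and turn from the pose commanded when the call began, turning the shorter way round; what a row does not reach only later rows make up. Full scale, the value 1, is 20 cm for a shift and pi rad for a turn. A row lasts 1/10 s, in which the tool goes at most 50 mm and 8.59 degrees, less where a joint would pass 70% of its speed; a pose out of reach is approached as far as the arm can. A call with a number of a shift or a turn outside -1 to 1 is refused whole. A call with a gripper value outside its range is refused whole. The fingers move at their own pace and stop on an object; "grip_force" is the grip in N (left out, the last holds). Time passes only in rows, so rows that repeat a pose let the fingers close, or fill a call up. It gives the time, the measured TCP pose, the force, the opening and the grip force at its end, in the units of the state.
- observe(): the state, without advancing time (a new reading comes with each control period).
- snapshot(name): name is "side" or "top"; returns a dict with "img" (400x640x3 uint8, red, green, blue), "camera_matrix" (3x3 intrinsics, pixels), "view" (4x4, takes a point from world to camera coordinates). Camera axes: x right, y down, z forward; pixel columns grow to the right and rows downward; lengths in m; the calibration is good to about 2 mm. A picture is of the moment at which its call begins. There is no depth.
- ticket.hand_in(): hands the job in; it is judged then, once.
The state is a dict: "clock": time; "joint_pos": joint angles; "joint_vel": joint speeds; "joint_torque": joint torques, N m; "tool_pos": TCP position; "tool_rot": TCP orientation; "contact_force": force on the tool from outside, world axes, zero at the start; "moment": the same for the moment, N m; "opening": finger opening in m; "finger_force": force on a finger pad.
Only numpy, scipy, OpenCV 4.12 (cv2) and the standard library are available. Lean on these libraries where they do the work, as an engineer would, in place of code of your own. Each camera call takes 0.05 s, during which the arm holds its last target. There are 200 camera calls.

TASK

Restock the blade drawer: lift the lid off the wooden refill box, put every blue blade case - those in the box and any lying on the bench - into the open top drawer, and slide the drawer fully shut without slamming it. Leave the empty box with its lid properly back on, and do not disturb the bottle, the brush pot or the tape roll.

Things in the scene. Friction and masses are not known exactly. Their poses are not given: they have to be found in the camera images.
- cab_drawer0 (a joint): Top drawer of the wooden desktop drawer unit (unit 240 deep x 300 wide x 160 mm high, fixed to the bench, front towards the robot). 0 = fully shut, about 0.166 m = fully open; only this drawer is to be used; value is how far it stands out (m). It slides freely (about 1 N of friction) and stays where it is left.
- drawer_floor (a point): Centre of the top drawer's inner floor, moving with it, 90 mm above the bench. x points from drawer front to back (pushing along +x shuts it), y across, z up. Inside: 195 (x) x 258 (y) x 48 mm deep. The front is 15 mm thick, outer face at x = -0.119. Open by d, the part with x < d - 0.104 is free from above; the rest is under the unit's top, 160 mm above the bench.
- cab_drawer0_handle (a point): Middle of the top drawer's handle: a level dark steel bar 120 mm long (along the drawer's y) and 11 mm thick, 35 mm in front of the drawer's face and about 38 mm below the unit's top. Axes as drawer_floor.
- box: Open-topped refill box of light wood, fixed to the bench: outside 112 (x) x 212 (y) x 45 mm high, walls and floor 6 mm. Origin at the centre of its underside, z up. Inner floor 6 mm above the bench.
- lid: Loose wooden lid, 150 g: panel 120 (x) x 220 (y) x 6 mm; on top a dark central batten to grip, 18 (x) x 100 (y) x 22 mm high; beneath, two cleats 94 (x) x 10 (y) x 8 mm deep at y = +-92 mm that drop inside the box walls with 3 mm of play. Origin: centre of the panel's underside, 45 mm above the bench when seated, 8 mm when lying on the bench. Either way round will do.
- case_a: Blade refill case: flat blue plastic block 80 long (its x) x 28 wide (its y) x 20 mm thick (its z), black cap on its +x end, white label on top, 60 g. Origin at its centre, so it lies 10 mm above what it rests on. Starts inside the closed wooden box, lying flat across the box's narrow way (case x about along box x), or is absent.
- case_b: Blade refill case: flat blue plastic block 80 long (its x) x 28 wide (its y) x 20 mm thick (its z), black cap on its +x end, white label on top, 60 g. Origin at its centre, so it lies 10 mm above what it rests on. Starts inside the closed wooden box, lying flat across the box's narrow way (case x about along box x), or is absent.
- case_c: Blade refill case: flat blue plastic block 80 long (its x) x 28 wide (its y) x 20 mm thick (its z), black cap on its +x end, white label on top, 60 g. Origin at its centre, so it lies 10 mm above what it rests on. Starts inside the closed wooden box, lying flat across the box's narrow way (case x about along box x), or is absent.
- case_d: Blade refill case: flat blue plastic block 80 long (its x) x 28 wide (its y) x 20 mm thick (its z), black cap on its +x end, white label on top, 60 g. Origin at its centre, so it lies 10 mm above what it rests on. Starts lying flat on the bench between the box and the drawer unit, or is absent.
- case_e: Blade refill case: flat blue plastic block 80 long (its x) x 28 wide (its y) x 20 mm thick (its z), black cap on its +x end, white label on top, 60 g. Origin at its centre, so it lies 10 mm above what it rests on. Starts lying flat on the bench between the box and the drawer unit, or is absent.
- bottle: Bystander: amber bottle with white cap, 64 mm across, 170 mm high. Origin at the centre of its foot.
- brush_pot: Bystander: steel pot of brushes and pencils, 76 mm across, 95 mm high (brushes to about 180 mm). Origin at the centre of its foot.
- tape: Bystander: yellow roll of tape lying flat, 90 mm across, 24 mm high. Origin at the centre of its underside.
Things that resemble listed ones, but are neither listed nor needed, are in the scene too. What is shaped like the case_d but pink is not meant.

How it is judged:
By the outcome, as a careful person would: the job done as asked, in the order asked, and still so for the second after the job is handed in, with the robot touching nothing.
Of case_a, case_b, case_c, case_d, case_e only 3 to 5 are there at a start; the rules pass over those that are not, and their reading is None.
At some moment in a run one of case_d, case_e, lid may be knocked a few centimetres aside while the robot is not near it.
Once in a run the grip may slacken for a moment while it holds something.
It also fails if it takes over 210 s, if anything falls off the work surface, if the arm or the gripper's body presses on something with over 40 N, if the wrist force passes 120 N, or if a joint passes its speed limit or range.

## Working session

There is one attempt and no reset: what is moved stays moved. The work goes in short steps, Python scripts to look and compute and a tool call to move; the robot and the scene stay as the last step left them, time stands still between calls to the robot, and variables do not carry over. Pictures are saved under pics/ and viewed, at most 14 in all, crops included, and the job is handed in when it is done.

Besides the shell and the picture viewer there is one more tool, called after ">>>" as a command line: name --pt "numbers of a row" for each row, then --argument value for the rest. carry_out: Moves the arm, as the interface text tells. Shift numbers are shares of 20 cm and turn numbers shares of pi rad, none past 1 either way. Its arguments: {"type":"object","properties":{"steps":{"type":"array","items":{"type":"array","items":{"type":"number"}}},"grip_force":{"type":"number"}},"required":["steps"]}

```bash
mkdir -p pics; ls; cat > h.py <<'E'
import numpy as np, cv2
from rig import observe, snapshot, ticket, r
def snap(name, fn):
    s=snapshot(name); cv2.imwrite(f'pics/{fn}.png', s['img'][:,:,::-1]); np.savez(f'pics/{fn}.npz',**s); return s
def load(fn): return np.load(f'pics/{fn}.npz')
def ray(s,p):
    K,V=s['camera_matrix'],s['view']; d=V[:3,:3].T@np.linalg.inv(K)@np.array([p[0],p[1],1.]); c=-V[:3,:3].T@V[:3,3]; return c,d
def atz(s,p,z):
    c,d=ray(s,p); return c+d*(z-c[2])/d[2]
def tri(s1,p1,s2,p2):
    c1,d1=ray(s1,p1); c2,d2=ray(s2,p2)
    t=np.linalg.lstsq(np.stack([d1,-d2],1),c2-c1,rcond=None)[0]
    a,b=c1+t[0]*d1,c2+t[1]*d2; return (a+b)/2, np.linalg.norm(a-b)
def proj(s,P):
    q=s['camera_matrix']@(s['view'][:3,:3]@np.array(P)+s['view'][:3,3]); return q[:2]/q[2]
def crop(fn,x0,y0,x1,y1,k,out):
    cv2.imwrite(f'pics/{out}.png',cv2.resize(cv2.imread(f'pics/{fn}.png')[y0:y1,x0:x1],None,fx=k,fy=k,interpolation=cv2.INTER_CUBIC))
E
python3 - <<'E'
from h import *
a=snap('top','t0');b=snap('side','s0')
for s in(a,b):print(s['camera_matrix'],s['view'],ray(s,(320,200)))
o=observe();print(o['tool_pos'],o['tool_rot'],o['clock'],o['opening'])
im=np.vstack([a['img'],b['img']])[:,:,::-1]
cv2.imwrite('pics/b0.png',cv2.resize(im,(480,600)))
E
```

```text
pics
[[437.89693681   0.         315.82113428]
 [  0.         437.89693681 196.00373318]
 [  0.           0.           1.        ]] [[ 0.02239422 -0.99942703  0.02537946 -0.166287  ]
 [-0.99787679 -0.02389804 -0.06058704  0.57355208]
 [ 0.06115885 -0.02396877 -0.99784021  1.17892101]
 [ 0.          0.          0.          1.        ]] (array([ 0.50395673, -0.12422767,  1.21534489]), array([ 0.05226589, -0.03372443, -0.99815094]))
[[365.22582495   0.         324.65798961]
 [  0.         365.22582495 197.64240417]
 [  0.           0.           1.        ]] [[ 0.69832175 -0.71552601 -0.01921634 -0.48726768]
 [-0.5432716  -0.512347   -0.66509888  0.32680096]
 [ 0.46605011  0.4748927  -0.74650801  0.86476755]
 [ 0.          0.          0.          1.        ]] (array([ 0.11478628, -0.591889  ,  0.85354736]), array([ 0.453637  ,  0.48071104, -0.75055626]))
[0.15599381 0.52715722 0.23078745] [-2.31656102e-04  1.43415904e-01  9.89662305e-01 -5.89734708e-04] 0.1 0.08527356058762625
```

View pics/t0.png

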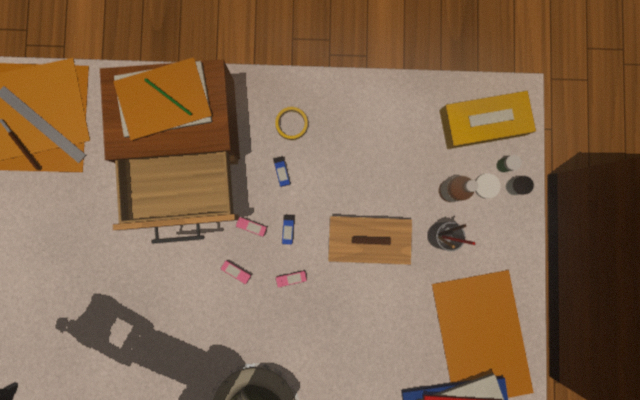

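View pics/s0.png

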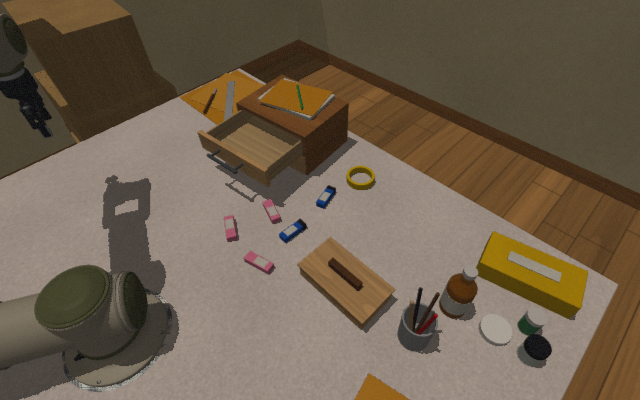

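The top view has two blue cases, at (282,172) and (288,230), and three pink look-alikes at (251,227), (236,271) and (291,279), which aren't meant. The lid batten is at (371,240), the drawer's inside at about (175,188), and the handle at (178,238). I'll confirm these and measure in enlarged crops.

```bash
python3 - <<'E'
from h import *
crop('t0',100,60,420,300,2.5,'t0c'); crop('s0',195,70,405,330,2.3,'s0c')
E
```

```text
(no output)
```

View pics/t0c.png

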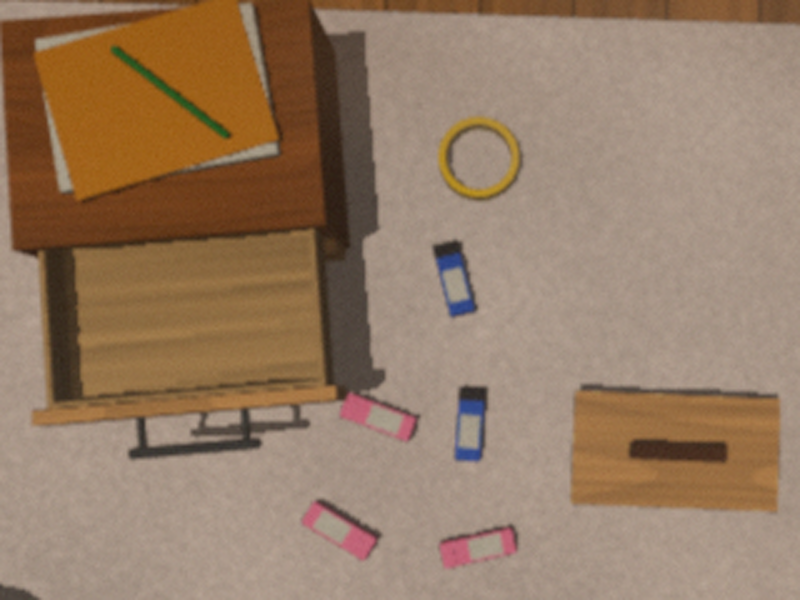

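View pics/s0c.png

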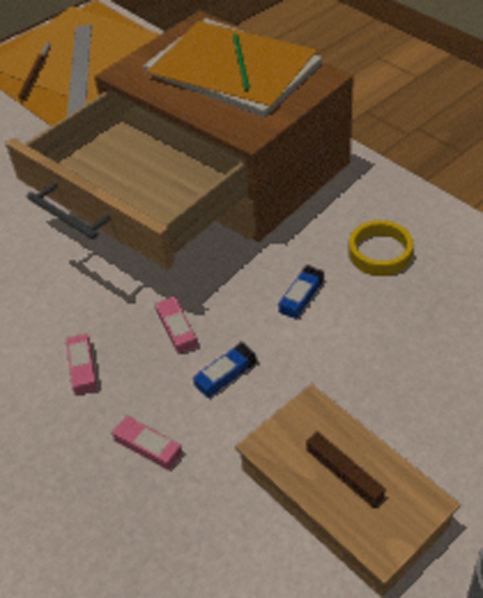

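In the crops, the blue cases with black caps are at top-crop (455,279) and (471,424). The pink ones have no black cap, so they're rejected. The batten centre is at (678,451) and the handle runs (131,454)–(260,442). Next I triangulate.

```bash
python3 - <<'E'
from h import *
t=load('t0');s=load('s0')
T=lambda p:(p[0]/2.5+100,p[1]/2.5+60); S=lambda p:(p[0]/2.3+195,p[1]/2.3+70)
for n,a,b in [('near ctr',(471,424),(225,367)),('far ctr',(455,279),(301,289)),('bat ctr',(678,451),(346,465)),('bat L',(629,450),(313,437)),('bat R',(727,452),(379,494)),
 ('lidFL',(575,391),(313,385)),('lidNL',(571,503),(236,449)),('lidFR',(778,396),(459,506)),('lidNR',(777,510),(385,583)),
 ('hL',(131,454),(30,192)),('hR',(260,442),(95,230)),('frontL',(33,412),(10,143)),('frontR',(337,388),(165,235)),('cabL',(13,248),(97,77)),('cabR',(324,222),(258,150))]:
  P,e=tri(t,T(a),s,S(b));print(n,P.round(3),round(e,4))
z=.02
for n,c in [('near',[(459,387),(488,389),(482,460),(455,459)]),('far',[(434,244),(460,241),(476,311),(450,317)])]:
  q=np.array([atz(t,T(p),z) for p in c]); d=(q[0]+q[1]-q[2]-q[3])/2; print(n,q.mean(0).round(4),np.linalg.norm(d).round(3),np.degrees(np.arctan2(d[1],d[0])).round(1))
for n,c,z in [('lid',[(575,391),(571,503),(778,396),(777,510)],.051),('bat',[(629,450),(727,452)],.073),('h',[(131,454),(260,442)],.122),('front',[(33,412),(337,388)],.14),('cab',[(13,248),(324,222)],.16)]:
  q=np.array([atz(t,T(p),z) for p in c]);d=q[0]-q[-1]; print(n,q.mean(0).round(4),q.round(3).tolist(),np.degrees(np.arctan2(d[1],d[0])).round(1))
for p in [(460,188),(487.5,185.5),(475,176.5)]: print(atz(t,p,.17))
E
```

```text
near ctr [ 0.485 -0.081  0.022] 0.0018
far ctr [ 0.642 -0.059  0.022] 0.0011
bat ctr [ 0.463 -0.3    0.073] 0.003
bat L [ 0.463 -0.249  0.071] 0.0053
bat R [ 0.461 -0.349  0.076] 0.0012
lidFL [ 0.523 -0.193  0.052] 0.0043
lidNL [ 0.404 -0.19   0.05 ] 0.0024
lidFR [ 0.521 -0.409  0.047] 0.0008
lidNR [ 0.401 -0.408  0.054] 0.0012
hL [0.451 0.245 0.133] 0.0032
hR [0.464 0.12  0.137] 0.0014
frontL [0.487 0.34  0.141] 0.0023
frontR [0.518 0.047 0.139] 0.0008
cabL [0.647 0.356 0.16 ] 0.0045
cabR [0.68  0.057 0.17 ] 0.0092
near [ 0.4843 -0.0804  0.02  ] 0.078 -2.5
far [ 0.6429 -0.0587  0.02  ] 0.081 14.1
lid [ 0.4619 -0.2993  0.051 ] [[0.522, -0.191, 0.051], [0.404, -0.189, 0.051], [0.522, -0.408, 0.051], [0.401, -0.408, 0.051]] 60.8
bat [ 0.4615 -0.2987  0.073 ] [[0.461, -0.247, 0.073], [0.462, -0.35, 0.073]] 90.1
h [0.4561 0.1866 0.122 ] [[0.449, 0.25, 0.122], [0.463, 0.124, 0.122]] 96.6
front [0.5032 0.1931 0.14  ] [[0.488, 0.339, 0.14], [0.518, 0.047, 0.14]] 95.8
cab [0.6615 0.2095 0.16  ] [[0.645, 0.358, 0.16], [0.678, 0.062, 0.16]] 96.4
[ 0.59572913 -0.497147    0.17      ]
[ 0.60343714 -0.56424806  0.17      ]
[ 0.62455729 -0.53371085  0.17      ]
```

Everything agrees: the lid top is at 51 mm, the batten top at 73 mm, the case tops at about 20 mm and the cabinet at 160 mm. Next I travel to above the batten.

>>> carry_out --pt "0.03 -0.08 0 0 -1" --pt "0.06 -0.16 0 0 -1" --pt "0.09 -0.25 0 0 -1" --pt "0.12 -0.33 0 0 -1" --pt "0.15 -0.41 0 0 -1" --pt "0.18 -0.5 0 0 -1" --pt "0.21 -0.58 0 0 -1" --pt "0.25 -0.66 0 0 -1" --pt "0.28 -0.75 0 0 -1" --pt "0.306 -0.826 0 0 -1" --grip_force 60

```text
clock: 1.1
tool_pos: [0.2174, 0.3613, 0.2311]
tool_rot: [-0.0, 0.143, 0.99, -0.0]
contact_force: [0.1, 0.3, -0.3]
opening: 0.0853
finger_force: 0.0
```

>>> carry_out --pt "0.03 -0.08 0 -0.01 -1" --pt "0.06 -0.16 0 -0.02 -1" --pt "0.09 -0.25 0 -0.03 -1" --pt "0.12 -0.33 0 -0.04 -1" --pt "0.15 -0.41 0 -0.05 -1" --pt "0.18 -0.5 0 -0.06 -1" --pt "0.21 -0.58 0 -0.07 -1" --pt "0.25 -0.66 0 -0.08 -1" --pt "0.28 -0.75 0 -0.09 -1" --pt "0.306 -0.826 0 -0.102 -1"

```text
clock: 2.1
tool_pos: [0.2785, 0.1961, 0.2312]
tool_rot: [-0.0, 0.3, 0.954, -0.0]
contact_force: [0.1, -0.5, 0.9]
opening: 0.0853
finger_force: 0.0
```

>>> carry_out --pt "0.03 -0.08 0 -0.01 -1" --pt "0.06 -0.16 0 -0.02 -1" --pt "0.09 -0.25 0 -0.03 -1" --pt "0.12 -0.33 0 -0.04 -1" --pt "0.15 -0.41 0 -0.05 -1" --pt "0.18 -0.5 0 -0.06 -1" --pt "0.21 -0.58 0 -0.07 -1" --pt "0.25 -0.66 0 -0.08 -1" --pt "0.28 -0.75 0 -0.09 -1" --pt "0.306 -0.826 0 -0.102 -1"

```text
clock: 3.1
tool_pos: [0.3398, 0.031, 0.2312]
tool_rot: [-0.0, 0.449, 0.894, -0.0]
contact_force: [0.9, 0.4, 0.3]
opening: 0.0852
finger_force: 0.0
```

>>> carry_out --pt "0.03 -0.08 0 -0.01 -1" --pt "0.06 -0.16 0 -0.02 -1" --pt "0.09 -0.25 0 -0.03 -1" --pt "0.12 -0.33 0 -0.04 -1" --pt "0.15 -0.41 0 -0.05 -1" --pt "0.18 -0.5 0 -0.06 -1" --pt "0.21 -0.58 0 -0.07 -1" --pt "0.25 -0.66 0 -0.08 -1" --pt "0.28 -0.75 0 -0.09 -1" --pt "0.306 -0.826 0 -0.102 -1"

```text
clock: 4.1
tool_pos: [0.4013, -0.1345, 0.2312]
tool_rot: [-0.0, 0.586, 0.811, -0.0]
contact_force: [0.9, -0.4, 0.2]
opening: 0.0852
finger_force: 0.0
```

>>> carry_out --pt "0.03 -0.08 0 -0.01 0" --pt "0.06 -0.16 0 -0.02 0" --pt "0.09 -0.25 0 -0.03 0" --pt "0.12 -0.33 0 -0.04 0" --pt "0.15 -0.41 0 -0.05 0" --pt "0.18 -0.5 0 -0.06 0" --pt "0.21 -0.58 0 -0.07 0" --pt "0.25 -0.66 0 -0.08 0" --pt "0.28 -0.75 0 -0.09 0" --pt "0.306 -0.826 0 -0.102 0"

```text
clock: 5.1
tool_pos: [0.4625, -0.3002, 0.2311]
tool_rot: [-0.0, 0.708, 0.707, 0.0]
contact_force: [-0.3, -0.3, 0.2]
opening: 0.0426
finger_force: 0.0
```

>>> carry_out --pt "0 0 -0.12 0 0" --pt "0 0 -0.25 0 0" --pt "0 0 -0.38 0 0" --pt "0 0 -0.5 0 0" --pt "0 0 -0.6 0 0" --pt "0 0 -0.7 0 0" --pt "0 0 -0.78 0 0" --pt "0 0 -0.84 0 0" --pt "0 0 -0.87 0 0" --pt "0 0 -0.87 0 0"

```text
clock: 6.1
tool_pos: [0.4621, -0.2988, 0.0568]
tool_rot: [-0.001, 0.707, 0.707, -0.0]
contact_force: [0.0, -0.0, 1.1]
opening: 0.0426
finger_force: 0.0
```

>>> carry_out --pt "0 0 0 0 0.3" --pt "0 0 0 0 0.6" --pt "0 0 0 0 1" --pt "0 0 0 0 1" --pt "0 0 0 0 1" --pt "0 0 0 0 1" --pt "0 0 0 0 1" --pt "0 0 0 0 1" --pt "0 0 0 0 1" --pt "0 0 0 0 1"

```text
clock: 7.1
tool_pos: [0.4625, -0.299, 0.0583]
tool_rot: [0.001, 0.707, 0.708, -0.0]
contact_force: [-0.5, 0.6, 6.8]
opening: 0.0168
finger_force: 60.1
```

>>> carry_out --pt "0 0 0.03 0 1" --pt "0 0 0.08 0 1" --pt "0 0 0.14 0 1" --pt "0 0 0.2 0 1" --pt "0 0 0.28 0 1" --pt "0 0 0.36 0 1" --pt "0 0 0.44 0 1" --pt "0 0 0.5 0 1" --pt "0 0 0.5 0 1" --pt "0 0 0.5 0 1"

```text
clock: 8.1
tool_pos: [0.4619, -0.2985, 0.1572]
tool_rot: [-0.0, 0.707, 0.708, 0.0]
contact_force: [0.5, 0.2, -2.8]
opening: 0.0167
finger_force: 59.1
```

>>> carry_out --pt "0.06 0.01 0 0 1" --pt "0.14 0.03 0 0 1" --pt "0.24 0.05 0 0 1" --pt "0.34 0.07 0 0 1" --pt "0.44 0.09 0 0 1" --pt "0.54 0.11 0 0 1" --pt "0.63 0.13 0 0 1" --pt "0.7 0.15 0 0 1" --pt "0.74 0.15 0 0 1" --pt "0.74 0.15 0 0 1"

```text
clock: 9.1
tool_pos: [0.6109, -0.2683, 0.1563]
tool_rot: [-0.001, 0.706, 0.708, -0.0]
contact_force: [0.1, 0.1, -1.9]
opening: 0.0164
finger_force: 59.1
```

>>> carry_out --pt "0 0 -0.08 0 1" --pt "0 0 -0.17 0 1" --pt "0 0 -0.27 0 1" --pt "0 0 -0.37 0 1" --pt "0 0 -0.46 0 1" --pt "0 0 -0.54 0 1" --pt "0 0 -0.6 0 1" --pt "0 0 -0.65 0 1" --pt "0 0 -0.68 0 1" --pt "0 0 -0.68 0 1"

```text
clock: 10.1
tool_pos: [0.6102, -0.2688, 0.0218]
tool_rot: [0.0, 0.707, 0.708, 0.0]
contact_force: [-0.3, 0.3, -2.4]
opening: 0.0166
finger_force: 59.1
```

>>> carry_out --pt "0 0 0 0 0.3" --pt "0 0 0 0 0" --pt "0 0 0 0 0" --pt "0 0 0 0 0" --pt "0 0 0.1 0 0" --pt "0 0 0.2 0 0" --pt "0 0 0.35 0 0" --pt "0 0 0.5 0 0" --pt "0 0 0.65 0 0" --pt "0 0 0.75 0 0"

```text
clock: 11.1
tool_pos: [0.6105, -0.2688, 0.1739]
tool_rot: [0.001, 0.707, 0.708, 0.0]
contact_force: [-0.7, 0.3, -0.6]
opening: 0.0427
finger_force: 0.0
```

>>> carry_out --pt "0 0.1 0 0.02 0" --pt "0 0.2 0 0.06 0" --pt "0 0.3 0 0.1 0" --pt "0 0.4 0 0.14 0" --pt "0 0.5 0 0.18 0" --pt "0 0.6 0 0.22 0" --pt "0 0.7 0 0.26 0" --pt "0 0.8 0 0.3 0" --pt "0 0.9 0 0.34 0" --pt "0 1 0 0.38 0"

```text
clock: 12.1
tool_pos: [0.6101, -0.0678, 0.1714]
tool_rot: [0.0, 0.184, 0.983, 0.0]
contact_force: [-0.1, 0.2, 0.3]
opening: 0.0427
finger_force: 0.0
```

```bash
python3 - <<'E'
from h import *
snap('top','t1');snap('side','s1')
crop('t1',180,70,480,295,2.66,'t1c');crop('s1',180,60,500,300,2.5,'s1c')
print(observe()['tool_pos'])
E
```

```text
[ 0.61000545 -0.06657181  0.17154802]
```

View pics/t1c.png

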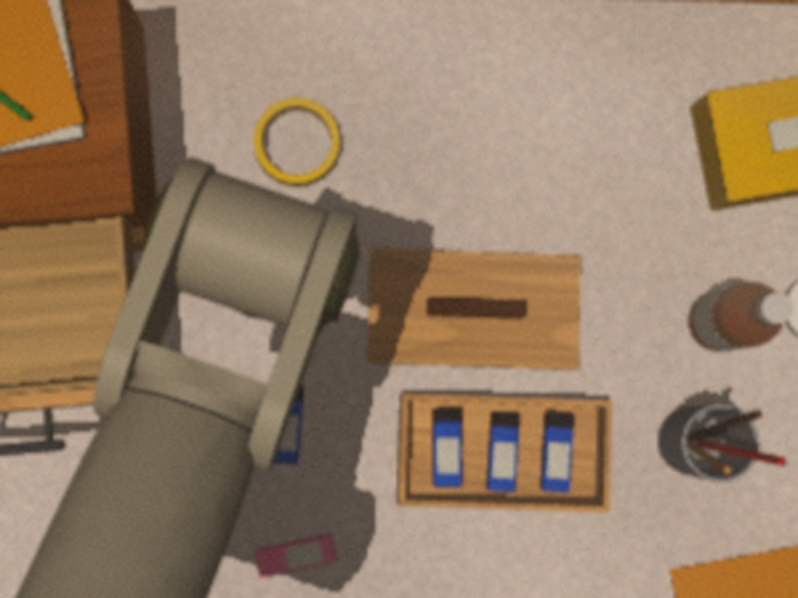

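View pics/s1c.png

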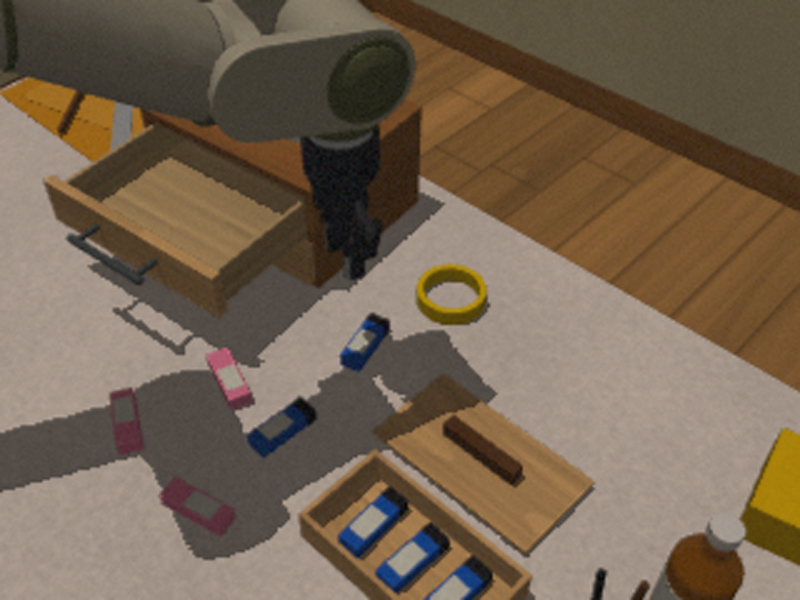

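The open box holds three blue cases, at t1c (448,447), (504,452) and (558,451). The lid lies flat on the bench at (477,308), and both bench cases are unmoved. That makes five cases in all.

```bash
python3 - <<'E'
from h import *
t=load('t1');s=load('s1')
T=lambda p:(p[0]/2.66+180,p[1]/2.66+70); S=lambda p:(p[0]/2.5+180,p[1]/2.5+60)
for n,a,b in [('A',(448,447),(374,522)),('B',(504,452),(413,557))]:
  P,e=tri(t,T(a),s,S(b));print(n,P.round(3),round(e,4))
for n,c in [('A',[(435,408),(463,408),(461,486),(433,486)]),('B',[(492,412),(520,412),(518,492),(488,492)]),('C',[(546,411),(574,412),(571,492),(543,491)])]:
  q=np.array([atz(t,T(p),.026) for p in c]); d=(q[0]+q[1]-q[2]-q[3])/2; print(n,q.mean(0).round(4),np.linalg.norm(d).round(3),np.degrees(np.arctan2(d[1],d[0])).round(1))
q=np.array([atz(t,T(p),.045) for p in [(401,393),(609,398),(398,502),(607,510)]]);print('box',q.round(3).tolist(),q.mean(0))
q=np.array([atz(t,T(p),.014) for p in [(370,250),(580,255),(366,362),(579,370)]]);print('lid',q.round(3).tolist(),q.mean(0))
print('farcase side check',atz(s,S((366,342)),.02))
c=np.array([.503,.193])+.119*np.array([np.cos(.108),np.sin(.108)])
u=np.array([np.cos(.108),np.sin(.108)]);v=np.array([-u[1],u[0]])
for y in(-.094,-.047,0,.047,.094):print('slot',y,(c-.02*u+y*v).round(4))
E
```

```text
A [ 0.465 -0.245  0.022] 0.0013
B [ 0.462 -0.302  0.025] 0.002
A [ 0.4649 -0.2437  0.026 ] 0.079 -0.5
B [ 0.4611 -0.3016  0.026 ] 0.081 -1.3
C [ 0.4627 -0.3569  0.026 ] 0.081 -1.5
box [[0.518, -0.194, 0.045], [0.518, -0.404, 0.045], [0.41, -0.193, 0.045], [0.406, -0.403, 0.045]] [ 0.463045   -0.29820791  0.045     ]
lid [[0.666, -0.16, 0.014], [0.667, -0.379, 0.014], [0.55, -0.159, 0.014], [0.547, -0.38, 0.014]] [ 0.607495   -0.26941185  0.014     ]
farcase side check [ 0.64131132 -0.0630955   0.02      ]
slot -0.094 [0.6116 0.1102]
slot -0.047 [0.6065 0.1569]
slot 0 [0.6014 0.2037]
slot 0.047 [0.5964 0.2504]
slot 0.094 [0.5913 0.2971]
```

>>> carry_out --pt "0.04 0.01 0 0.04 -0.2" --pt "0.08 0.02 0 0.08 -0.2" --pt "0.12 0.03 0 0.12 -0.2" --pt "0.16 0.04 0 0.16 -0.2" --pt "0.16 0.04 -0.1 0.198 -0.2" --pt "0.16 0.04 -0.25 0.198 -0.2" --pt "0.16 0.04 -0.42 0.198 -0.2" --pt "0.16 0.04 -0.6 0.198 -0.2" --pt "0.16 0.04 -0.73 0.198 -0.2" --pt "0.16 0.04 -0.8 0.198 -0.2"

```text
clock: 13.2
tool_pos: [0.6412, -0.0613, 0.0089]
tool_rot: [-0.001, -0.121, 0.993, 0.001]
contact_force: [-0.9, -0.5, 0.9]
opening: 0.051
finger_force: 0.0
```

>>> carry_out --pt "0 0 -0.01 0 -0.2" --pt "0 0 -0.01 0 0.3" --pt "0 0 -0.01 0 0.6" --pt "0 0 -0.01 0 1" --pt "0 0 -0.01 0 1" --pt "0 0 -0.01 0 1" --pt "0 0 -0.01 0 1" --pt "0 0 -0.01 0 1" --pt "0 0 -0.01 0 1" --pt "0 0 -0.01 0 1"

```text
clock: 14.2
tool_pos: [0.643, -0.0609, 0.0111]
tool_rot: [0.001, -0.123, 0.992, -0.001]
contact_force: [-0.0, -0.8, 6.4]
opening: 0.026
finger_force: 60.3
```

>>> carry_out --pt "0 0 0.05 0 1" --pt "0 0 0.12 0 1" --pt "0 0 0.2 0 1" --pt "0 0 0.3 0 1" --pt "0 0 0.4 0 1" --pt "0 0 0.5 0 1" --pt "0 0 0.6 0 1" --pt "0 0 0.7 0 1" --pt "0 0 0.8 0 1" --pt "0 0 0.85 0 1"

```text
clock: 15.2
tool_pos: [0.6425, -0.0607, 0.1824]
tool_rot: [0.002, -0.123, 0.992, -0.001]
contact_force: [0.1, 0.1, -1.1]
opening: 0.0263
finger_force: 59.5
```

>>> carry_out --pt "-0.05 0.08 0 -0.01 1" --pt "-0.1 0.17 0 -0.02 1" --pt "-0.16 0.27 0 -0.03 1" --pt "-0.22 0.37 0 -0.044 1" --pt "-0.27 0.48 0 -0.044 1" --pt "-0.3 0.59 0 -0.044 1" --pt "-0.3 0.7 0 -0.044 1" --pt "-0.3 0.8 0 -0.044 1" --pt "-0.3 0.9 0 -0.044 1" --pt "-0.3 1 0 -0.044 1"

```text
clock: 16.2
tool_pos: [0.5818, 0.1402, 0.1796]
tool_rot: [-0.0, -0.054, 0.999, 0.0]
contact_force: [0.1, 0.2, -0.8]
opening: 0.0261
finger_force: 59.5
```

>>> carry_out --pt "0 0.1 0 0 1" --pt "0 0.2 0 0 1" --pt "0 0.3 0 0 1" --pt "0 0.4 0 0 1" --pt "0 0.5 0 0 1" --pt "0 0.6 0 0 1" --pt "0 0.68 0 0 1" --pt "0 0.74 0 0 1" --pt "0 0.765 0 0 1" --pt "0 0.765 0 0 1"

```text
clock: 17.2
tool_pos: [0.5821, 0.2926, 0.1793]
tool_rot: [-0.0, -0.054, 0.999, -0.0]
contact_force: [0.0, -1.0, -0.5]
opening: 0.026
finger_force: 59.5
```

>>> carry_out --pt "0 0 -0.06 0 1" --pt "0 0 -0.13 0 1" --pt "0 0 -0.2 0 1" --pt "0 0 -0.26 0 1" --pt "0 0 -0.31 0 1" --pt "0 0 -0.35 0 1" --pt "0 0 -0.37 0 1" --pt "0 0 -0.38 0 1" --pt "0 0 -0.38 0 1" --pt "0 0 -0.38 0 1"

```text
clock: 18.2
tool_pos: [0.5823, 0.2925, 0.1038]
tool_rot: [0.0, -0.054, 0.999, 0.0]
contact_force: [0.3, 0.6, -0.6]
opening: 0.0262
finger_force: 59.5
```

>>> carry_out --pt "0 0 0 0 0.6" --pt "0 0 0 0 0.17" --pt "0 0 0 0 0.17" --pt "0 0 0 0 0.17" --pt "0 0 0 0 0.17" --pt "0 0 0.06 0 0.17" --pt "0 0 0.15 0 0.17" --pt "0 0 0.25 0 0.17" --pt "0 0 0.35 0 0.17" --pt "0 0 0.4 0 0.17"

```text
clock: 19.2
tool_pos: [0.5826, 0.2926, 0.1861]
tool_rot: [0.002, -0.054, 0.999, 0.0]
contact_force: [0.5, -0.2, -0.1]
opening: 0.0354
finger_force: 0.0
```

>>> carry_out --pt "-0.03 -0.08 0 0 -0.1" --pt "-0.06 -0.17 0 0 -0.1" --pt "-0.1 -0.27 0 0 -0.1" --pt "-0.14 -0.37 0 0 -0.1" --pt "-0.18 -0.48 0 0 -0.1" --pt "-0.22 -0.59 0 0 -0.1" --pt "-0.26 -0.7 0 0 -0.1" --pt "-0.3 -0.8 0 0 -0.1" --pt "-0.34 -0.9 0 0 -0.1" --pt "-0.38 -1 0 0 -0.1"

```text
clock: 20.2
tool_pos: [0.5056, 0.0916, 0.1835]
tool_rot: [0.0, -0.054, 0.999, -0.0]
contact_force: [0.2, 0.0, -0.2]
opening: 0.0469
finger_force: 0.0
```

```bash
python3 - <<'E'
from h import *
a=snap('top','t2');b=snap('side','s2')
A=cv2.resize(cv2.imread('pics/t2.png')[70:290,100:420],(600,412)); B=cv2.resize(cv2.imread('pics/s2.png')[70:310,190:350],(200,300))
crop('s2',190,90,410,255,3,'s2c')
E
```

```text
(no output)
```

View pics/s2c.png

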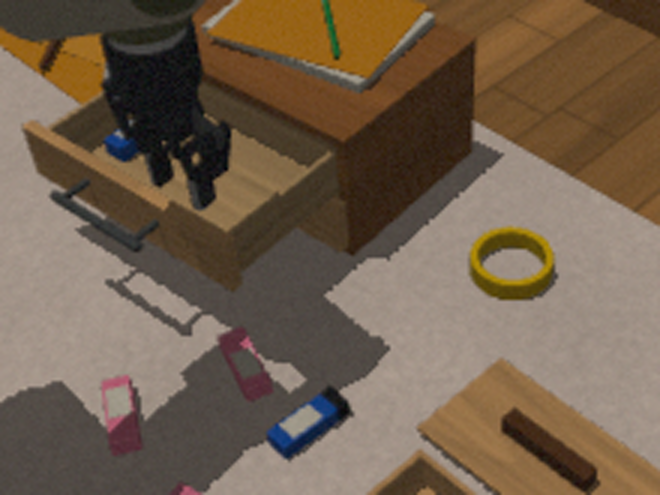

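The picture shows the first case in the drawer at s2c (120,147). The near blue case at (309,421) is unmoved. I'll take that one next.

>>> carry_out --pt "-0.01 -0.1 0 -0.01 -0.1" --pt "-0.02 -0.2 0 -0.02 -0.1" --pt "-0.04 -0.3 0 -0.03 -0.1" --pt "-0.06 -0.4 0 -0.04 -0.1" --pt "-0.08 -0.5 0 -0.048 -0.1" --pt "-0.09 -0.6 0 -0.048 -0.1" --pt "-0.1 -0.7 0 -0.048 -0.1" --pt "-0.108 -0.8 0 -0.048 -0.1" --pt "-0.108 -0.864 0 -0.048 -0.1" --pt "-0.108 -0.864 0 -0.048 -0.1"

```text
clock: 21.3
tool_pos: [0.4849, -0.0812, 0.1833]
tool_rot: [0.0, 0.022, 1.0, -0.0]
contact_force: [-0.1, 0.3, -0.8]
opening: 0.0468
finger_force: 0.0
```

>>> carry_out --pt "0 0 -0.12 0 -0.1" --pt "0 0 -0.25 0 -0.1" --pt "0 0 -0.38 0 -0.1" --pt "0 0 -0.5 0 -0.1" --pt "0 0 -0.62 0 -0.1" --pt "0 0 -0.72 0 -0.1" --pt "0 0 -0.8 0 -0.1" --pt "0 0 -0.85 0 -0.1" --pt "0 0 -0.865 0 -0.1" --pt "0 0 -0.865 0 -0.1"

```text
clock: 22.3
tool_pos: [0.4847, -0.0801, 0.0104]
tool_rot: [-0.0, 0.021, 1.0, 0.0]
contact_force: [-0.6, -0.2, -0.3]
opening: 0.0472
finger_force: 0.0
```

>>> carry_out --pt "0 0 0 0 0.2" --pt "0 0 0 0 0.5" --pt "0 0 0 0 0.8" --pt "0 0 0 0 1" --pt "0 0 0 0 1" --pt "0 0 0 0 1" --pt "0 0 0 0 1" --pt "0 0 0 0 1" --pt "0 0 0 0 1" --pt "0 0 0 0 1"

```text
clock: 23.3
tool_pos: [0.4849, -0.0805, 0.0113]
tool_rot: [0.001, 0.021, 1.0, -0.0]
contact_force: [-1.0, 0.6, 5.6]
opening: 0.0264
finger_force: 59.5
```

>>> carry_out --pt "0 0 0.05 0 1" --pt "0 0 0.12 0 1" --pt "0 0 0.2 0 1" --pt "0 0 0.3 0 1" --pt "0 0 0.4 0 1" --pt "0 0 0.5 0 1" --pt "0 0 0.6 0 1" --pt "0 0 0.7 0 1" --pt "0 0 0.8 0 1" --pt "0 0 0.86 0 1"

```text
clock: 24.3
tool_pos: [0.4847, -0.0805, 0.1848]
tool_rot: [0.001, 0.021, 1.0, -0.001]
contact_force: [0.5, -0.3, -0.1]
opening: 0.0262
finger_force: 59.1
```

>>> carry_out --pt "0.02 0.08 0 0.01 1" --pt "0.04 0.17 0 0.02 1" --pt "0.07 0.27 0 0.03 1" --pt "0.1 0.37 0 0.04 1" --pt "0.13 0.48 0 0.048 1" --pt "0.16 0.59 0 0.048 1" --pt "0.2 0.7 0 0.048 1" --pt "0.23 0.8 0 0.048 1" --pt "0.27 0.9 0 0.048 1" --pt "0.3 1 0 0.048 1"

```text
clock: 25.3
tool_pos: [0.5446, 0.1204, 0.1833]
tool_rot: [0.0, -0.054, 0.999, -0.0]
contact_force: [0.0, -0.6, -0.2]
opening: 0.0262
finger_force: 59.1
```

>>> carry_out --pt "0.03 0.1 0 0 1" --pt "0.06 0.2 0 0 1" --pt "0.1 0.3 0 0 1" --pt "0.14 0.4 0 0 1" --pt "0.17 0.5 0 0 1" --pt "0.2 0.58 0 0 1" --pt "0.211 0.62 0 0 1" --pt "0.211 0.64 0 0 1" --pt "0.211 0.64 0 0 1" --pt "0.211 0.64 0 0 1"

```text
clock: 26.3
tool_pos: [0.5865, 0.247, 0.1826]
tool_rot: [-0.0, -0.054, 0.999, -0.0]
contact_force: [0.4, -0.1, -0.6]
opening: 0.0261
finger_force: 59.1
```

>>> carry_out --pt "0 0 -0.06 0 1" --pt "0 0 -0.13 0 1" --pt "0 0 -0.2 0 1" --pt "0 0 -0.26 0 1" --pt "0 0 -0.31 0 1" --pt "0 0 -0.35 0 1" --pt "0 0 -0.38 0 1" --pt "0 0 -0.394 0 1" --pt "0 0 -0.394 0 1" --pt "0 0 -0.394 0 1"

```text
clock: 27.3
tool_pos: [0.5869, 0.2476, 0.1039]
tool_rot: [0.0, -0.054, 0.999, 0.0]
contact_force: [-0.2, -0.5, -0.4]
opening: 0.0263
finger_force: 59.1
```

>>> carry_out --pt "0 0 0 0 0.6" --pt "0 0 0 0 0.2" --pt "0 0 0 0 0.2" --pt "0 0 0 0 0.2" --pt "0 0 0 0 0.2" --pt "0 0 0.06 0 0.2" --pt "0 0 0.15 0 0.2" --pt "0 0 0.25 0 0.2" --pt "0 0 0.35 0 0.2" --pt "0 0 0.4 0 0.2"

```text
clock: 28.3
tool_pos: [0.5873, 0.2477, 0.1863]
tool_rot: [0.002, -0.054, 0.999, 0.0]
contact_force: [-0.6, 0.6, 0.1]
opening: 0.0342
finger_force: 0.0
```

>>> carry_out --pt "-0.02 -0.08 0 0 0" --pt "-0.04 -0.16 0 0 0" --pt "-0.06 -0.25 0 0 0" --pt "-0.08 -0.33 0 0 0" --pt "-0.1 -0.41 0 0 0" --pt "-0.12 -0.5 0 0 0" --pt "-0.14 -0.58 0 0 0" --pt "-0.16 -0.66 0 0 0" --pt "-0.18 -0.75 0 0 0" --pt "-0.203 -0.82 0 0 0"

```text
clock: 29.3
tool_pos: [0.5458, 0.0822, 0.1836]
tool_rot: [0.0, -0.054, 0.999, -0.0]
contact_force: [0.6, -0.6, 0.4]
opening: 0.0426
finger_force: 0.0
```

>>> carry_out --pt "-0.02 -0.08 0 0 0" --pt "-0.04 -0.16 0 0 0" --pt "-0.06 -0.25 0 0 0" --pt "-0.08 -0.33 0 0 0" --pt "-0.1 -0.41 0 0 0" --pt "-0.12 -0.5 0 0 0" --pt "-0.14 -0.58 0 0 0" --pt "-0.16 -0.66 0 0 0" --pt "-0.18 -0.75 0 0 0" --pt "-0.203 -0.82 0 0 0"

```text
clock: 30.3
tool_pos: [0.5051, -0.0816, 0.1836]
tool_rot: [0.0, -0.054, 0.999, -0.0]
contact_force: [0.2, 0.5, -0.1]
opening: 0.043
finger_force: 0.0
```

>>> carry_out --pt "-0.02 -0.1 0 -0.01 0" --pt "-0.05 -0.2 0 -0.02 0" --pt "-0.08 -0.3 0 -0.03 0" --pt "-0.11 -0.4 0 -0.037 0" --pt "-0.14 -0.5 0 -0.037 0" --pt "-0.17 -0.6 0 -0.037 0" --pt "-0.19 -0.7 0 -0.037 0" --pt "-0.203 -0.78 0 -0.037 0" --pt "-0.203 -0.82 0 -0.037 0" --pt "-0.203 -0.82 0 -0.037 0"

```text
clock: 31.3
tool_pos: [0.4649, -0.2452, 0.1834]
tool_rot: [0.0, 0.005, 1.0, 0.0]
contact_force: [0.9, 0.2, 0.2]
opening: 0.0428
finger_force: 0.0
```

>>> carry_out --pt "0 0 -0.12 0 0" --pt "0 0 -0.25 0 0" --pt "0 0 -0.38 0 0" --pt "0 0 -0.5 0 0" --pt "0 0 -0.6 0 0" --pt "0 0 -0.69 0 0" --pt "0 0 -0.76 0 0" --pt "0 0 -0.81 0 0" --pt "0 0 -0.83 0 0" --pt "0 0 -0.83 0 0"

```text
clock: 32.3
tool_pos: [0.465, -0.2441, 0.0174]
tool_rot: [-0.0, 0.004, 1.0, 0.0]
contact_force: [-0.4, -0.1, -0.1]
opening: 0.0426
finger_force: 0.0
```

>>> carry_out --pt "0 0 0 0 0.2" --pt "0 0 0 0 0.5" --pt "0 0 0 0 0.8" --pt "0 0 0 0 1" --pt "0 0 0 0 1" --pt "0 0 0 0 1" --pt "0 0 0 0 1" --pt "0 0 0 0 1" --pt "0 0 0 0 1" --pt "0 0 0 0 1"

```text
clock: 33.3
tool_pos: [0.4653, -0.2447, 0.0185]
tool_rot: [0.001, 0.004, 1.0, -0.001]
contact_force: [-0.9, 0.5, 6.1]
opening: 0.026
finger_force: 59.5
```

>>> carry_out --pt "0 0 0.05 0 1" --pt "0 0 0.12 0 1" --pt "0 0 0.2 0 1" --pt "0 0 0.3 0 1" --pt "0 0 0.4 0 1" --pt "0 0 0.5 0 1" --pt "0 0 0.6 0 1" --pt "0 0 0.7 0 1" --pt "0 0 0.8 0 1" --pt "0 0 0.86 0 1"

```text
clock: 34.3
tool_pos: [0.465, -0.2445, 0.1919]
tool_rot: [0.001, 0.004, 1.0, -0.001]
contact_force: [0.0, 0.7, -0.7]
opening: 0.026
finger_force: 59.1
```

>>> carry_out --pt "0.02 0.06 0 0.01 1" --pt "0.04 0.13 0 0.02 1" --pt "0.06 0.21 0 0.03 1" --pt "0.08 0.29 0 0.037 1" --pt "0.1 0.37 0 0.037 1" --pt "0.12 0.45 0 0.037 1" --pt "0.14 0.53 0 0.037 1" --pt "0.16 0.6 0 0.037 1" --pt "0.18 0.67 0 0.037 1" --pt "0.211 0.745 0 0.037 1"

```text
clock: 35.3
tool_pos: [0.5071, -0.094, 0.1892]
tool_rot: [-0.0, -0.054, 0.999, 0.0]
contact_force: [0.6, 0.4, -0.7]
opening: 0.0258
finger_force: 59.1
```

>>> carry_out --pt "0.02 0.07 0 0 1" --pt "0.04 0.14 0 0 1" --pt "0.06 0.22 0 0 1" --pt "0.08 0.3 0 0 1" --pt "0.1 0.37 0 0 1" --pt "0.12 0.45 0 0 1" --pt "0.14 0.53 0 0 1" --pt "0.16 0.6 0 0 1" --pt "0.18 0.67 0 0 1" --pt "0.211 0.745 0 0 1"

```text
clock: 36.3
tool_pos: [0.5496, 0.0546, 0.1895]
tool_rot: [-0.0, -0.054, 0.999, -0.0]
contact_force: [-0.1, -0.1, -0.7]
opening: 0.0259
finger_force: 59.1
```

>>> carry_out --pt "0.03 0.08 0 0 1" --pt "0.06 0.17 0 0 1" --pt "0.09 0.26 0 0 1" --pt "0.12 0.35 0 0 1" --pt "0.15 0.44 0 0 1" --pt "0.18 0.53 0 0 1" --pt "0.2 0.62 0 0 1" --pt "0.211 0.7 0 0 1" --pt "0.211 0.745 0 0 1" --pt "0.211 0.745 0 0 1"

```text
clock: 37.3
tool_pos: [0.5912, 0.2037, 0.1894]
tool_rot: [-0.0, -0.055, 0.999, 0.0]
contact_force: [-0.5, -0.2, -0.9]
opening: 0.0258
finger_force: 59.1
```

>>> carry_out --pt "0 0 -0.06 0 1" --pt "0 0 -0.13 0 1" --pt "0 0 -0.2 0 1" --pt "0 0 -0.27 0 1" --pt "0 0 -0.33 0 1" --pt "0 0 -0.38 0 1" --pt "0 0 -0.41 0 1" --pt "0 0 -0.425 0 1" --pt "0 0 -0.425 0 1" --pt "0 0 -0.425 0 1"

```text
clock: 38.3
tool_pos: [0.5918, 0.2026, 0.105]
tool_rot: [0.0, -0.054, 0.999, 0.0]
contact_force: [-0.2, 0.9, -1.0]
opening: 0.0259
finger_force: 59.1
```

>>> carry_out --pt "0 0 0 0 0.6" --pt "0 0 0 0 0.2" --pt "0 0 0 0 0.2" --pt "0 0 0 0 0.2" --pt "0 0 0 0 0.2" --pt "0 0 0.06 0 0.2" --pt "0 0 0.15 0 0.2" --pt "0 0 0.25 0 0.2" --pt "0 0 0.35 0 0.2" --pt "0 0 0.4 0 0.2"

```text
clock: 39.3
tool_pos: [0.5921, 0.2027, 0.1872]
tool_rot: [0.002, -0.054, 0.999, 0.0]
contact_force: [0.4, -0.2, 0.5]
opening: 0.034
finger_force: 0.0
```

>>> carry_out --pt "-0.02 -0.08 0 0 0" --pt "-0.04 -0.16 0 0 0" --pt "-0.06 -0.25 0 0 0" --pt "-0.08 -0.33 0 0 0" --pt "-0.1 -0.42 0 0 0" --pt "-0.12 -0.5 0 0 0" --pt "-0.14 -0.59 0 0 0" --pt "-0.16 -0.67 0 0 0" --pt "-0.18 -0.76 0 0 0" --pt "-0.217 -0.84 0 0 0"

```text
clock: 40.3
tool_pos: [0.5478, 0.033, 0.1844]
tool_rot: [-0.0, -0.054, 0.999, -0.0]
contact_force: [0.5, 0.7, -0.4]
opening: 0.0427
finger_force: 0.0
```

>>> carry_out --pt "-0.02 -0.08 0 0 0" --pt "-0.04 -0.16 0 0 0" --pt "-0.06 -0.25 0 0 0" --pt "-0.08 -0.33 0 0 0" --pt "-0.1 -0.42 0 0 0" --pt "-0.12 -0.5 0 0 0" --pt "-0.14 -0.59 0 0 0" --pt "-0.16 -0.67 0 0 0" --pt "-0.18 -0.76 0 0 0" --pt "-0.217 -0.84 0 0 0"

```text
clock: 41.3
tool_pos: [0.5042, -0.1348, 0.1844]
tool_rot: [0.0, -0.054, 0.999, -0.0]
contact_force: [0.1, 0.9, -0.1]
opening: 0.0427
finger_force: 0.0
```

>>> carry_out --pt "-0.02 -0.1 0 -0.01 0" --pt "-0.05 -0.2 0 -0.02 0" --pt "-0.08 -0.3 0 -0.03 0" --pt "-0.11 -0.4 0 -0.042 0" --pt "-0.14 -0.5 0 -0.042 0" --pt "-0.17 -0.6 0 -0.042 0" --pt "-0.2 -0.7 0 -0.042 0" --pt "-0.217 -0.8 0 -0.042 0" --pt "-0.217 -0.84 0 -0.042 0" --pt "-0.217 -0.84 0 -0.042 0"

```text
clock: 42.3
tool_pos: [0.4609, -0.3023, 0.1843]
tool_rot: [-0.0, 0.013, 1.0, 0.0]
contact_force: [-0.6, -0.4, 0.0]
opening: 0.0426
finger_force: 0.0
```

>>> carry_out --pt "0 0 -0.12 0 0" --pt "0 0 -0.25 0 0" --pt "0 0 -0.38 0 0" --pt "0 0 -0.5 0 0" --pt "0 0 -0.6 0 0" --pt "0 0 -0.69 0 0" --pt "0 0 -0.76 0 0" --pt "0 0 -0.81 0 0" --pt "0 0 -0.83 0 0" --pt "0 0 -0.83 0 0"

```text
clock: 43.3
tool_pos: [0.4614, -0.3011, 0.0184]
tool_rot: [-0.0, 0.012, 1.0, 0.0]
contact_force: [0.5, -0.4, -0.3]
opening: 0.0429
finger_force: 0.0
```

>>> carry_out --pt "0 0 0 0 0.2" --pt "0 0 0 0 0.5" --pt "0 0 0 0 0.8" --pt "0 0 0 0 1" --pt "0 0 0 0 1" --pt "0 0 0 0 1" --pt "0 0 0 0 1" --pt "0 0 0 0 1" --pt "0 0 0 0 1" --pt "0 0 0 0 1"

```text
clock: 44.3
tool_pos: [0.4617, -0.3017, 0.0195]
tool_rot: [0.001, 0.012, 1.0, -0.001]
contact_force: [-1.3, 0.9, 6.6]
opening: 0.0258
finger_force: 59.6
```

>>> carry_out --pt "0 0 0.05 0 1" --pt "0 0 0.12 0 1" --pt "0 0 0.2 0 1" --pt "0 0 0.3 0 1" --pt "0 0 0.4 0 1" --pt "0 0 0.5 0 1" --pt "0 0 0.6 0 1" --pt "0 0 0.7 0 1" --pt "0 0 0.8 0 1" --pt "0 0 0.86 0 1"

```text
clock: 45.3
tool_pos: [0.4614, -0.3016, 0.1929]
tool_rot: [0.001, 0.012, 1.0, -0.001]
contact_force: [0.6, -0.2, -1.1]
opening: 0.0256
finger_force: 59.1
```

>>> carry_out --pt "0.02 0.06 0 0.01 1" --pt "0.04 0.13 0 0.02 1" --pt "0.06 0.21 0 0.03 1" --pt "0.08 0.29 0 0.042 1" --pt "0.1 0.37 0 0.042 1" --pt "0.12 0.45 0 0.042 1" --pt "0.14 0.53 0 0.042 1" --pt "0.17 0.61 0 0.042 1" --pt "0.2 0.69 0 0.042 1" --pt "0.225 0.766 0 0.042 1"

```text
clock: 46.3
tool_pos: [0.5067, -0.1467, 0.1905]
tool_rot: [0.0, -0.054, 0.999, 0.0]
contact_force: [-0.9, 0.5, 0.2]
opening: 0.0261
finger_force: 59.1
```

>>> carry_out --pt "0.02 0.07 0 0 1" --pt "0.04 0.15 0 0 1" --pt "0.06 0.23 0 0 1" --pt "0.08 0.31 0 0 1" --pt "0.1 0.38 0 0 1" --pt "0.12 0.46 0 0 1" --pt "0.14 0.54 0 0 1" --pt "0.17 0.61 0 0 1" --pt "0.2 0.69 0 0 1" --pt "0.225 0.766 0 0 1"

```text
clock: 47.3
tool_pos: [0.5518, 0.0061, 0.1905]
tool_rot: [0.0, -0.054, 0.999, -0.0]
contact_force: [0.5, 0.7, -0.4]
opening: 0.0258
finger_force: 59.1
```

>>> carry_out --pt "0.03 0.08 0 0 1" --pt "0.06 0.17 0 0 1" --pt "0.09 0.26 0 0 1" --pt "0.12 0.35 0 0 1" --pt "0.15 0.44 0 0 1" --pt "0.18 0.53 0 0 1" --pt "0.2 0.62 0 0 1" --pt "0.225 0.7 0 0 1" --pt "0.225 0.766 0 0 1" --pt "0.225 0.766 0 0 1"

```text
clock: 48.3
tool_pos: [0.5961, 0.1598, 0.1903]
tool_rot: [-0.0, -0.055, 0.998, 0.0]
contact_force: [0.0, 0.1, -0.7]
opening: 0.0255
finger_force: 59.1
```

>>> carry_out --pt "0 0 -0.06 0 1" --pt "0 0 -0.13 0 1" --pt "0 0 -0.2 0 1" --pt "0 0 -0.27 0 1" --pt "0 0 -0.33 0 1" --pt "0 0 -0.38 0 1" --pt "0 0 -0.41 0 1" --pt "0 0 -0.425 0 1" --pt "0 0 -0.425 0 1" --pt "0 0 -0.425 0 1"

```text
clock: 49.3
tool_pos: [0.5965, 0.1582, 0.106]
tool_rot: [0.0, -0.054, 0.999, -0.0]
contact_force: [-0.1, 0.4, -0.5]
opening: 0.0256
finger_force: 59.1
```

>>> carry_out --pt "0 0 0 0 0.6" --pt "0 0 0 0 0.2" --pt "0 0 0 0 0.2" --pt "0 0 0 0 0.2" --pt "0 0 0 0 0.2" --pt "0 0 0.06 0 0.2" --pt "0 0 0.15 0 0.2" --pt "0 0 0.25 0 0.2" --pt "0 0 0.35 0 0.2" --pt "0 0 0.4 0 0.2"

```text
clock: 50.3
tool_pos: [0.5969, 0.1582, 0.1882]
tool_rot: [0.002, -0.054, 0.999, 0.0]
contact_force: [-0.1, -0.4, -0.3]
opening: 0.0341
finger_force: 0.0
```

>>> carry_out --pt "-0.02 -0.08 0 0 0" --pt "-0.04 -0.16 0 0 0" --pt "-0.06 -0.25 0 0 0" --pt "-0.08 -0.33 0 0 0" --pt "-0.1 -0.42 0 0 0" --pt "-0.12 -0.51 0 0 0" --pt "-0.14 -0.6 0 0 0" --pt "-0.16 -0.69 0 0 0" --pt "-0.19 -0.78 0 0 0" --pt "-0.222 -0.858 0 0 0"

```text
clock: 51.3
tool_pos: [0.551, -0.0153, 0.1849]
tool_rot: [-0.001, -0.053, 0.999, 0.0]
contact_force: [0.1, -1.4, -0.7]
opening: 0.0428
finger_force: 0.0
```

>>> carry_out --pt "-0.02 -0.08 0 0 0" --pt "-0.04 -0.16 0 0 0" --pt "-0.06 -0.25 0 0 0" --pt "-0.08 -0.33 0 0 0" --pt "-0.1 -0.42 0 0 0" --pt "-0.12 -0.51 0 0 0" --pt "-0.14 -0.6 0 0 0" --pt "-0.16 -0.69 0 0 0" --pt "-0.19 -0.78 0 0 0" --pt "-0.222 -0.858 0 0 0"

```text
clock: 52.3
tool_pos: [0.5062, -0.1866, 0.1848]
tool_rot: [-0.001, -0.053, 0.999, 0.0]
contact_force: [0.8, 0.8, -0.4]
opening: 0.0426
finger_force: 0.0
```

>>> carry_out --pt "-0.02 -0.1 0 -0.01 0" --pt "-0.05 -0.2 0 -0.02 0" --pt "-0.08 -0.3 0 -0.03 0" --pt "-0.11 -0.4 0 -0.042 0" --pt "-0.14 -0.5 0 -0.042 0" --pt "-0.17 -0.6 0 -0.042 0" --pt "-0.2 -0.7 0 -0.042 0" --pt "-0.223 -0.8 0 -0.042 0" --pt "-0.223 -0.858 0 -0.042 0" --pt "-0.223 -0.858 0 -0.042 0"

```text
clock: 53.3
tool_pos: [0.4621, -0.358, 0.1849]
tool_rot: [-0.0, 0.013, 1.0, 0.0]
contact_force: [-0.5, 0.0, 0.5]
opening: 0.0427
finger_force: 0.0
```

>>> carry_out --pt "0 0 -0.12 0 0" --pt "0 0 -0.25 0 0" --pt "0 0 -0.38 0 0" --pt "0 0 -0.5 0 0" --pt "0 0 -0.6 0 0" --pt "0 0 -0.69 0 0" --pt "0 0 -0.76 0 0" --pt "0 0 -0.81 0 0" --pt "0 0 -0.835 0 0" --pt "0 0 -0.835 0 0"

```text
clock: 54.3
tool_pos: [0.4629, -0.3562, 0.0182]
tool_rot: [-0.0, 0.012, 1.0, 0.0]
contact_force: [-0.1, -0.2, 0.4]
opening: 0.0427
finger_force: 0.0
```

>>> carry_out --pt "0 0 0 0 0.2" --pt "0 0 0 0 0.5" --pt "0 0 0 0 0.8" --pt "0 0 0 0 1" --pt "0 0 0 0 1" --pt "0 0 0 0 1" --pt "0 0 0 0 1" --pt "0 0 0 0 1" --pt "0 0 0 0 1" --pt "0 0 0 0 1"

```text
clock: 55.3
tool_pos: [0.4633, -0.357, 0.0196]
tool_rot: [0.001, 0.012, 1.0, -0.001]
contact_force: [-0.0, 0.4, 6.2]
opening: 0.0262
finger_force: 59.5
```

>>> carry_out --pt "0 0 0.05 0 1" --pt "0 0 0.12 0 1" --pt "0 0 0.2 0 1" --pt "0 0 0.3 0 1" --pt "0 0 0.4 0 1" --pt "0 0 0.5 0 1" --pt "0 0 0.6 0 1" --pt "0 0 0.7 0 1" --pt "0 0 0.8 0 1" --pt "0 0 0.86 0 1"

```text
clock: 56.3
tool_pos: [0.4631, -0.3568, 0.1927]
tool_rot: [0.001, 0.012, 1.0, -0.001]
contact_force: [0.3, -0.0, -0.8]
opening: 0.0257
finger_force: 59.0
```

```bash
python3 - <<'E'
from h import *
snap('top','t3');snap('side','s3')
crop('t3',90,60,410,300,2.5,'t3c')
E
```

```text
(no output)
```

View pics/t3c.png

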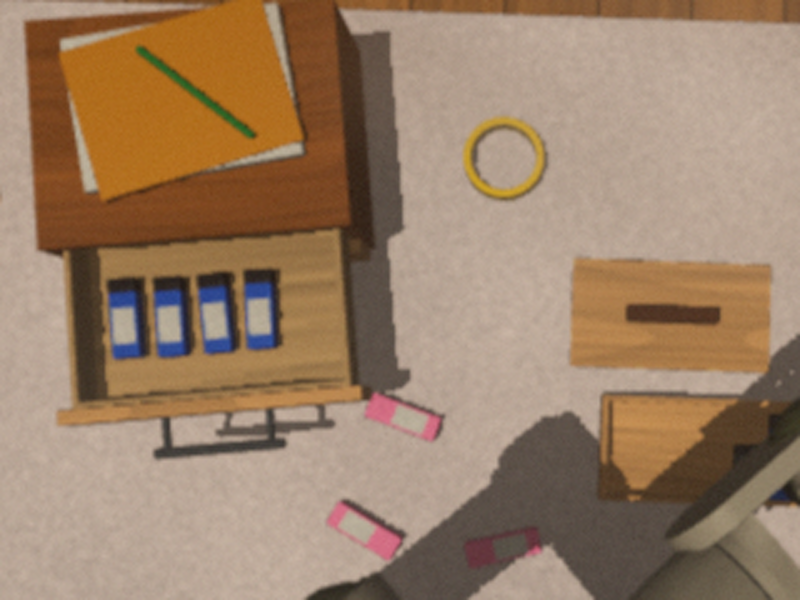

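Four cases lie neatly in the drawer at t3c (125–262, 315), with room for the fifth on the right. The lid at (672,313) has not moved.

>>> carry_out --pt "0.02 0.06 0 0.01 1" --pt "0.04 0.13 0 0.02 1" --pt "0.06 0.21 0 0.03 1" --pt "0.08 0.29 0 0.042 1" --pt "0.1 0.37 0 0.042 1" --pt "0.12 0.45 0 0.042 1" --pt "0.14 0.53 0 0.042 1" --pt "0.17 0.61 0 0.042 1" --pt "0.2 0.7 0 0.042 1" --pt "0.23 0.783 0 0.042 1"

```text
clock: 57.4
tool_pos: [0.5092, -0.1985, 0.1906]
tool_rot: [0.0, -0.054, 0.999, 0.0]
contact_force: [0.5, -0.1, -0.6]
opening: 0.0259
finger_force: 59.0
```

>>> carry_out --pt "0.02 0.07 0 0 1" --pt "0.04 0.15 0 0 1" --pt "0.06 0.23 0 0 1" --pt "0.08 0.31 0 0 1" --pt "0.1 0.39 0 0 1" --pt "0.12 0.47 0 0 1" --pt "0.14 0.55 0 0 1" --pt "0.17 0.63 0 0 1" --pt "0.2 0.71 0 0 1" --pt "0.23 0.783 0 0 1"

```text
clock: 58.4
tool_pos: [0.5551, -0.042, 0.1905]
tool_rot: [-0.0, -0.054, 0.999, 0.0]
contact_force: [0.7, -0.2, -0.7]
opening: 0.0259
finger_force: 59.0
```

>>> carry_out --pt "0.03 0.08 0 0 1" --pt "0.06 0.17 0 0 1" --pt "0.09 0.26 0 0 1" --pt "0.12 0.35 0 0 1" --pt "0.15 0.44 0 0 1" --pt "0.18 0.53 0 0 1" --pt "0.2 0.62 0 0 1" --pt "0.232 0.71 0 0 1" --pt "0.232 0.783 0 0 1" --pt "0.232 0.783 0 0 1"

```text
clock: 59.4
tool_pos: [0.601, 0.115, 0.1903]
tool_rot: [-0.0, -0.055, 0.998, 0.0]
contact_force: [-0.2, 0.0, -0.8]
opening: 0.026
finger_force: 59.0
```

>>> carry_out --pt "0 0 -0.06 0 1" --pt "0 0 -0.13 0 1" --pt "0 0 -0.2 0 1" --pt "0 0 -0.27 0 1" --pt "0 0 -0.33 0 1" --pt "0 0 -0.38 0 1" --pt "0 0 -0.41 0 1" --pt "0 0 -0.425 0 1" --pt "0 0 -0.425 0 1" --pt "0 0 -0.425 0 1"

```text
clock: 60.4
tool_pos: [0.6015, 0.1132, 0.106]
tool_rot: [0.0, -0.054, 0.999, -0.0]
contact_force: [0.6, -0.0, 0.9]
opening: 0.026
finger_force: 59.0
```

>>> carry_out --pt "0 0 0 0 0.6" --pt "0 0 0 0 0.2" --pt "0 0 0 0 0.2" --pt "0 0 0 0 0.2" --pt "0 0 0 0 0.2" --pt "0 0 0.06 0 0.2" --pt "0 0 0.15 0 0.2" --pt "0 0 0.25 0 0.2" --pt "0 0 0.35 0 0.2" --pt "0 0 0.43 0 0.2"

```text
clock: 61.4
tool_pos: [0.6015, 0.1132, 0.1938]
tool_rot: [0.001, -0.054, 0.999, -0.0]
contact_force: [0.1, 1.5, 0.5]
opening: 0.0338
finger_force: 0.0
```

All five are in the drawer. I shut the fingers and go down in front of the handle bar's middle (bar centre about (0.456, 0.187, 0.122)).

>>> carry_out --pt "-0.08 0.03 0 0 1" --pt "-0.18 0.07 0 0 1" --pt "-0.29 0.11 0 0 1" --pt "-0.4 0.15 0 0 1" --pt "-0.51 0.19 0 0 1" --pt "-0.62 0.23 0 0 1" --pt "-0.73 0.27 0 0 1" --pt "-0.84 0.32 0 0 1" --pt "-0.927 0.35 0 0 1" --pt "-0.927 0.35 0 0 1"

```text
clock: 62.4
tool_pos: [0.4144, 0.1838, 0.1926]
tool_rot: [0.0, -0.055, 0.998, 0.0]
contact_force: [-0.7, -0.2, 0.3]
opening: -0.0001
finger_force: 0.0
```

>>> carry_out --pt "0 0 -0.06 0 1" --pt "0 0 -0.12 0 1" --pt "0 0 -0.18 0 1" --pt "0 0 -0.24 0 1" --pt "0 0 -0.3 0 1" --pt "0 0 -0.35 0 1" --pt "0 0 -0.39 0 1" --pt "0 0 -0.42 0 1" --pt "0 0 -0.43 0 1" --pt "0 0 -0.43 0 1"

```text
clock: 63.4
tool_pos: [0.416, 0.1832, 0.1055]
tool_rot: [-0.0, -0.054, 0.999, -0.0]
contact_force: [0.7, -0.6, 0.4]
opening: -0.0004
finger_force: 0.0
```

>>> carry_out --pt "0.02 0.002 0 0 1" --pt "0.04 0.004 0 0 1" --pt "0.06 0.006 0 0 1" --pt "0.08 0.009 0 0 1" --pt "0.1 0.011 0 0 1" --pt "0.12 0.013 0 0 1" --pt "0.14 0.015 0 0 1" --pt "0.16 0.017 0 0 1" --pt "0.18 0.019 0 0 1" --pt "0.2 0.022 0 0 1"

```text
clock: 64.4
tool_pos: [0.4561, 0.1876, 0.1055]
tool_rot: [-0.0, -0.054, 0.999, -0.0]
contact_force: [-1.6, -1.9, 0.2]
opening: -0.0001
finger_force: 0.6
```

```bash
python3 - <<'E'
from h import *
snap('top','t4');snap('side','s4')
a=cv2.imread('pics/t4.png')[110:270,90:290];b=cv2.imread('pics/s4.png')[80:240,180:380]
cv2.imwrite('pics/j4.png',np.hstack([cv2.resize(a,None,fx=2,fy=2),cv2.resize(b,None,fx=2,fy=2)]))
E
```

```text
(no output)
```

View pics/j4.png

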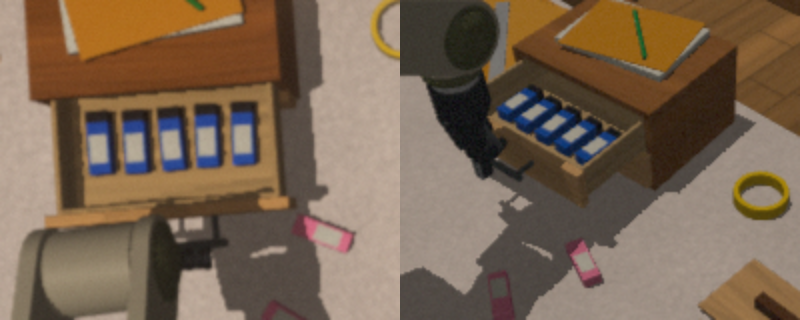

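All five cases are visible in the drawer, and the fingers press on the bar with about 2 N. I push on slowly.

>>> carry_out --pt "0.03 0.003 0 0 1" --pt "0.06 0.006 0 0 1" --pt "0.09 0.01 0 0 1" --pt "0.12 0.013 0 0 1" --pt "0.15 0.016 0 0 1" --pt "0.18 0.02 0 0 1" --pt "0.21 0.023 0 0 1" --pt "0.24 0.026 0 0 1" --pt "0.27 0.029 0 0 1" --pt "0.3 0.033 0 0 1"

```text
clock: 65.5
tool_pos: [0.5164, 0.1942, 0.1055]
tool_rot: [-0.0, -0.054, 0.999, -0.0]
contact_force: [-1.6, -0.2, -0.9]
opening: 0.0003
finger_force: 0.6
```

>>> carry_out --pt "0.03 0.003 0 0 1" --pt "0.06 0.006 0 0 1" --pt "0.09 0.01 0 0 1" --pt "0.12 0.013 0 0 1" --pt "0.15 0.016 0 0 1" --pt "0.18 0.02 0 0 1" --pt "0.2 0.022 0 0 1" --pt "0.22 0.024 0 0 1" --pt "0.24 0.026 0 0 1" --pt "0.25 0.027 0 0 1"

```text
clock: 66.5
tool_pos: [0.5663, 0.1996, 0.1055]
tool_rot: [0.0, -0.054, 0.999, 0.0]
contact_force: [-0.5, 0.4, 0.9]
opening: 0.0001
finger_force: 0.5
```

```bash
python3 - <<'E'
from h import *
snap('top','t5');snap('side','s5')
a=cv2.imread('pics/t5.png')[110:270,90:290];b=cv2.imread('pics/s5.png')[80:240,180:380]
cv2.imwrite('pics/j5.png',np.hstack([cv2.resize(a,None,fx=2,fy=2),cv2.resize(b,None,fx=2,fy=2)]))
E
```

```text
(no output)
```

View pics/j5.png

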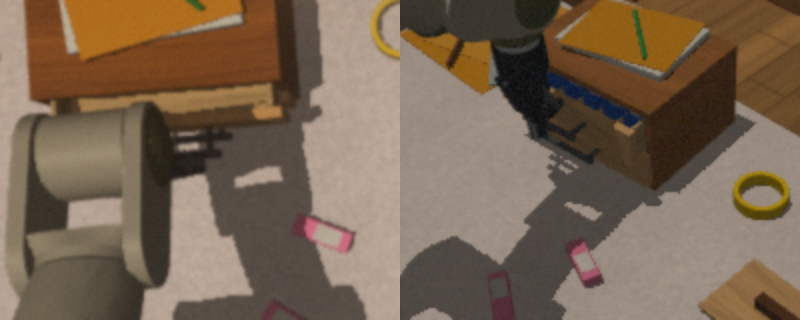

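The drawer front still stands about 35–40 mm out. I continue at about 3 cm/s and then 1 cm/s, watching the force.

>>> carry_out --pt "0.014 0.001 0 0 1" --pt "0.028 0.003 0 0 1" --pt "0.042 0.004 0 0 1" --pt "0.056 0.006 0 0 1" --pt "0.07 0.007 0 0 1" --pt "0.084 0.009 0 0 1" --pt "0.098 0.01 0 0 1" --pt "0.11 0.012 0 0 1" --pt "0.12 0.013 0 0 1" --pt "0.125 0.014 0 0 1"

```text
clock: 67.6
tool_pos: [0.5911, 0.2023, 0.1055]
tool_rot: [0.0, -0.054, 0.999, -0.0]
contact_force: [-0.8, -0.4, 0.7]
opening: 0.0
finger_force: 0.5
```

>>> carry_out --pt "0.004 0 0 0 1" --pt "0.008 0.001 0 0 1" --pt "0.012 0.001 0 0 1" --pt "0.016 0.002 0 0 1" --pt "0.02 0.002 0 0 1" --pt "0.024 0.002 0 0 1" --pt "0.028 0.003 0 0 1" --pt "0.032 0.003 0 0 1" --pt "0.036 0.004 0 0 1" --pt "0.04 0.004 0 0 1"

```text
clock: 68.6
tool_pos: [0.5952, 0.2028, 0.1053]
tool_rot: [-0.005, -0.054, 0.999, -0.001]
contact_force: [-21.4, -4.9, 10.9]
opening: -0.0001
finger_force: 11.0
```

The force rose to 21 N against the stop. I back off, rise and check.

>>> carry_out --pt "-0.01 -0.001 0 0 1" --pt "-0.03 -0.003 0 0 1" --pt "-0.06 -0.006 0 0 1" --pt "-0.1 -0.01 0 0 1" --pt "-0.15 -0.016 0 0 1" --pt "-0.2 -0.022 0 0 1" --pt "-0.25 -0.027 0 0 1" --pt "-0.3 -0.033 0.1 0 1" --pt "-0.3 -0.033 0.25 0 1" --pt "-0.3 -0.033 0.4 0 1"

```text
clock: 69.6
tool_pos: [0.538, 0.1965, 0.1864]
tool_rot: [-0.0, -0.054, 0.999, -0.0]
contact_force: [-1.1, -0.4, -0.1]
opening: -0.0002
finger_force: 0.0
```

>>> carry_out --pt "0 -0.1 0 -0.04 0" --pt "0 -0.2 0 -0.08 0" --pt "0 -0.3 0 -0.12 0" --pt "0 -0.4 0 -0.16 0" --pt "0 -0.5 0 -0.2 0" --pt "0 -0.6 0 -0.24 0" --pt "0 -0.7 0 -0.28 0" --pt "0 -0.8 0 -0.32 0" --pt "0 -0.9 0 -0.36 0" --pt "0 -1 0 -0.4 0"

```text
clock: 70.6
tool_pos: [0.5384, -0.0041, 0.1856]
tool_rot: [0.0, 0.545, 0.838, 0.0]
contact_force: [0.5, -0.2, -0.2]
opening: 0.0431
finger_force: 0.0
```

```bash
python3 - <<'E'
from h import *
snap('top','t6');snap('side','s6')
a=cv2.imread('pics/t6.png')[60:300,100:420];b=cv2.imread('pics/s6.png')[70:310,190:400]
cv2.imwrite('pics/j6.png',cv2.resize(np.hstack([a,b]),(795,360)))
print(observe()['tool_pos'])
E
```

```text
[ 0.53862376 -0.00511326  0.18551944]
```

View pics/j6.png

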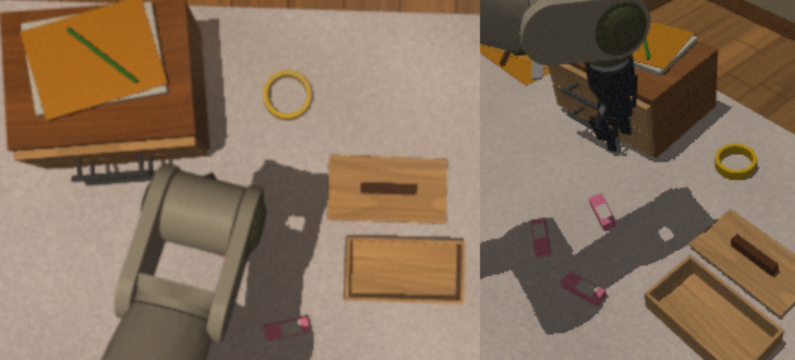

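The drawer front is flush, the box at j6 (404,268) is empty, and the lid is at (388,188). I check numerically that the lid hasn't moved since I set it down.

```bash
python3 - <<'E'
from h import *
def bat(fn):
    s=load(fn);im=s['img'][165:205,330:390].astype(int).sum(2); m=(im<210).astype(np.uint8)
    n,l,st,c=cv2.connectedComponentsWithStats(m); i=1+np.argmax(st[1:,4]); 
    rr=cv2.minAreaRect(np.argwhere(l==i)[:,::-1].astype(np.float32)); p=c[i]+[330,165]; return p.round(2),st[i],rr[1:],atz(s,p,.025).round(4)
for f in('t1','t3','t6'):print(f,bat(f))
o=observe();print(o['tool_pos'].round(4),o['tool_rot'].round(4))
t=load('t6');print(atz(t,(100+115/1.5,60+178/1.5),.122), atz(t,(100+15/1.5,60+160/1.5),.14),atz(t,(100+196/1.5,60+148/1.5),.14))
E
```

```text
t1 (array([358.48, 185.15]), array([ 11,  17,  37,   7, 237], dtype=int32), ((6.0, 36.0), 90.0), array([ 0.6094, -0.2688,  0.025 ]))
t3 (array([358.62, 185.15]), array([ 11,  17,  37,   7, 235], dtype=int32), ((6.0, 36.0), 90.0), array([ 0.6094, -0.2692,  0.025 ]))
t6 (array([358.61, 185.16]), array([ 11,  17,  37,   8, 237], dtype=int32), ((36.15092849731445, 6.478908538818359), 1.9749339818954468), array([ 0.6094, -0.2692,  0.025 ]))
[ 0.5386 -0.0051  0.1855] [ 2.000e-04  5.450e-01  8.384e-01 -1.000e-04]
[0.60588177 0.19671828 0.122     ] [0.62957761 0.35413386 0.14      ] [0.6569003  0.06162735 0.14      ]
```

>>> carry_out --pt "0.03 -0.08 0 -0.02 0" --pt "0.06 -0.17 0 -0.04 0" --pt "0.1 -0.27 0 -0.06 0" --pt "0.14 -0.37 0 -0.08 0" --pt "0.18 -0.48 0 -0.1 0" --pt "0.22 -0.59 0 -0.12 0" --pt "0.26 -0.7 0 -0.134 0" --pt "0.3 -0.8 0 -0.134 0" --pt "0.33 -0.9 0 -0.134 0" --pt "0.355 -1 0 -0.134 0"

```text
clock: 71.7
tool_pos: [0.6102, -0.2032, 0.1854]
tool_rot: [-0.0, 0.705, 0.709, 0.0]
contact_force: [0.1, -0.4, -0.6]
opening: 0.0426
finger_force: 0.0
```

>>> carry_out --pt "0 -0.08 0 0 0" --pt "0 -0.16 0 0 0" --pt "0 -0.23 0 0 0" --pt "0 -0.29 0 0 0" --pt "0 -0.326 0 0 0" --pt "0 -0.326 -0.1 0 0" --pt "0 -0.326 -0.2 0 0" --pt "0 -0.326 -0.3 0 0" --pt "0 -0.326 -0.4 0 0" --pt "0 -0.326 -0.5 0 0"

```text
clock: 72.7
tool_pos: [0.6099, -0.2685, 0.0849]
tool_rot: [0.0, 0.706, 0.708, 0.0]
contact_force: [0.6, -0.3, -0.8]
opening: 0.0425
finger_force: 0.0
```

>>> carry_out --pt "0 0 -0.08 0 0" --pt "0 0 -0.16 0 0" --pt "0 0 -0.22 0 0" --pt "0 0 -0.27 0 0" --pt "0 0 -0.3 0 0" --pt "0 0 -0.32 0 0" --pt "0 0 -0.32 0 0.5" --pt "0 0 -0.32 0 0.5" --pt "0 0 -0.32 0 0.5" --pt "0 0 -0.32 0 0.5"

```text
clock: 73.7
tool_pos: [0.61, -0.2687, 0.022]
tool_rot: [0.0, 0.707, 0.708, 0.0]
contact_force: [-0.3, 0.4, -0.5]
opening: 0.0211
finger_force: 0.0
```

>>> carry_out --pt "0 0 0 0 0.8" --pt "0 0 0 0 1" --pt "0 0 0 0 1" --pt "0 0 0 0 1" --pt "0 0 0 0 1" --pt "0 0 0 0 1" --pt "0 0 0 0 1" --pt "0 0 0 0 1" --pt "0 0 0 0 1" --pt "0 0 0 0 1"

```text
clock: 74.7
tool_pos: [0.6102, -0.2688, 0.0221]
tool_rot: [0.001, 0.707, 0.708, 0.0]
contact_force: [-0.7, 0.3, 4.8]
opening: 0.0165
finger_force: 60.7
```

>>> carry_out --pt "0 0 0.03 0 1" --pt "0 0 0.08 0 1" --pt "0 0 0.14 0 1" --pt "0 0 0.2 0 1" --pt "0 0 0.28 0 1" --pt "0 0 0.36 0 1" --pt "0 0 0.44 0 1" --pt "0 0 0.5 0 1" --pt "0 0 0.5 0 1" --pt "0 0 0.5 0 1"

```text
clock: 75.7
tool_pos: [0.6097, -0.2685, 0.1214]
tool_rot: [-0.0, 0.707, 0.708, -0.0]
contact_force: [0.0, 0.1, -2.2]
opening: 0.0164
finger_force: 59.9
```

>>> carry_out --pt "-0.06 -0.01 0 0 1" --pt "-0.14 -0.03 0 0 1" --pt "-0.24 -0.05 0 0 1" --pt "-0.34 -0.07 0 0 1" --pt "-0.44 -0.09 0 0 1" --pt "-0.54 -0.11 0 0 1" --pt "-0.63 -0.13 0 0 1" --pt "-0.7 -0.15 0 0 1" --pt "-0.74 -0.15 0 0 1" --pt "-0.74 -0.15 0 0 1"

```text
clock: 76.7
tool_pos: [0.4613, -0.2986, 0.1213]
tool_rot: [-0.0, 0.707, 0.707, 0.0]
contact_force: [-0.3, 0.6, -2.1]
opening: 0.0159
finger_force: 59.8
```

```bash
python3 - <<'E'
from h import *
s=snap('side','s7'); o=observe(); print(o['tool_pos'],o['opening'],o['contact_force'])
crop('s7',250,150,450,330,3,'s7c')
E
```

```text
[ 0.46194039 -0.29861853  0.12141526] 0.016759007411611113 [ 0.38815012 -0.40042008 -2.14316954]
```

View pics/s7c.png

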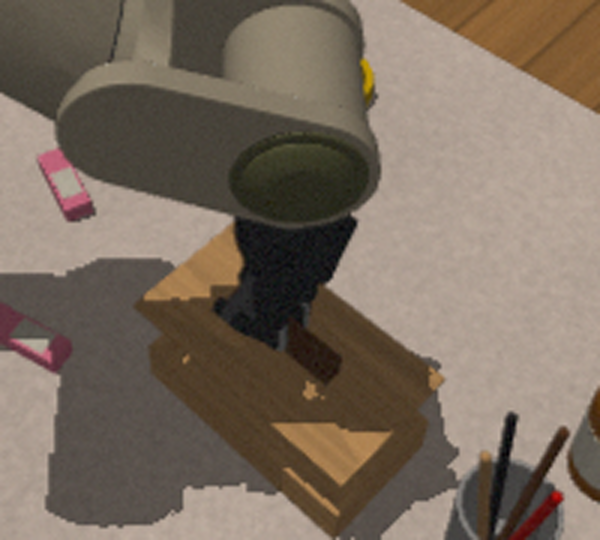

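The lid is held level and squarely above the box. I lower it slowly, release and rise.

>>> carry_out --pt "0 0 -0.05 0 1" --pt "0 0 -0.11 0 1" --pt "0 0 -0.17 0 1" --pt "0 0 -0.21 0 1" --pt "0 0 -0.24 0 1" --pt "0 0 -0.265 0 1" --pt "0 0 -0.285 0 1" --pt "0 0 -0.3 0 1" --pt "0 0 -0.31 0 1" --pt "0 0 -0.315 0 1"

```text
clock: 77.75
tool_pos: [0.462, -0.2987, 0.0591]
tool_rot: [0.0, 0.707, 0.708, -0.0]
contact_force: [-3.5, 2.7, 12.6]
opening: 0.0167
finger_force: 61.4
```

>>> carry_out --pt "0 0 -0.003 0 1" --pt "0 0 -0.003 0 0.6" --pt "0 0 -0.003 0 0.2" --pt "0 0 -0.003 0 0" --pt "0 0 -0.003 0 0" --pt "0 0 0.1 0 0" --pt "0 0 0.25 0 0" --pt "0 0 0.4 0 0" --pt "0 0 0.55 0 0" --pt "0 0 0.7 0 0"

```text
clock: 78.75
tool_pos: [0.4618, -0.2985, 0.1998]
tool_rot: [0.0, 0.707, 0.708, 0.0]
contact_force: [0.3, -1.0, -0.0]
opening: 0.0428
finger_force: 0.0
```

>>> carry_out --pt "-0.1 0.1 0.02 0 0" --pt "-0.2 0.2 0.05 0 0" --pt "-0.3 0.3 0.08 0 0" --pt "-0.4 0.4 0.1 0 0" --pt "-0.5 0.5 0.1 0 0" --pt "-0.6 0.6 0.1 0 0" --pt "-0.6 0.7 0.1 0 0" --pt "-0.6 0.8 0.1 0 0" --pt "-0.6 0.9 0.1 0 0" --pt "-0.6 1 0.1 0 0"

```text
clock: 79.75
tool_pos: [0.3418, -0.0979, 0.2186]
tool_rot: [0.0, 0.707, 0.707, 0.0]
contact_force: [0.1, -0.1, 0.0]
opening: 0.0425
finger_force: 0.0
```

```bash
python3 - <<'E'
from h import *
snap('top','t8');snap('side','s8')
a=cv2.imread('pics/t8.png')[100:300,100:480];b=cv2.imread('pics/s8.png')[80:340,230:450]
cv2.imwrite('pics/j8.png',np.hstack([cv2.resize(a,(494,260)),b]))
im=cv2.imread('pics/j8.png');cv2.imwrite('pics/j8.png',cv2.resize(im,(798,291)))
E
```

```text
(no output)
```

View pics/j8.png

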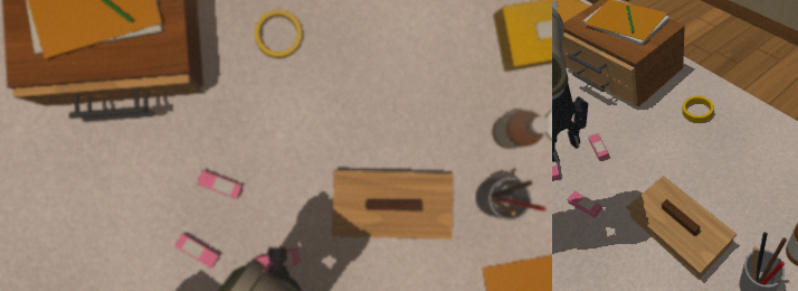

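```bash
python3 - <<'E'
from h import *
def mt(f0,f1,x0,y0,x1,y1):
    g=[cv2.resize(cv2.cvtColor(cv2.imread(f'pics/{f}.png'),cv2.COLOR_BGR2GRAY),None,fx=4,fy=4,interpolation=cv2.INTER_CUBIC) for f in(f0,f1)]
    T=g[0][4*y0:4*y1,4*x0:4*x1]; R=g[1][4*y0-40:4*y1+40,4*x0-40:4*x1+40]
    _,v,_,p=cv2.minMaxLoc(cv2.matchTemplate(R,T,cv2.TM_CCOEFF_NORMED)); return round(v,3),((p[0]-40)/4,(p[1]-40)/4)
print('side batten',mt('s0','s8',325,252,368,296),'side right corner',mt('s0','s8',370,265,400,325),'side top corner',mt('s0','s8',310,235,350,262))
print('top batten',mt('t0','t8',345,228,398,252),'right end',mt('t0','t8',390,212,420,268),'topleft',mt('t0','t8',322,210,350,235))
for n,b in dict(bottle=(440,170,480,205),pot=(425,215,475,252),tape=(270,102,312,145)).items(): print(n,mt('t0','t8',*b))
s=load('s8');t=load('t8')
crop('s8',225,75,320,155,4.2,'a');crop('t8',95,150,255,200,2.5,'b')
a=cv2.imread('pics/a.png');b=cv2.imread('pics/b.png');H=a.shape[0]
b=cv2.copyMakeBorder(b,0,H-b.shape[0],0,0,cv2.BORDER_CONSTANT);cv2.imwrite('pics/j9.png',np.hstack([a,b]))
print(a.shape,b.shape)
E
```

```text
side batten (0.994, (-0.25, 0.25)) side right corner (0.984, (0.0, -0.25)) side top corner (0.943, (0.0, 0.5))
top batten (0.987, (0.0, 0.5)) right end (0.985, (0.0, 0.0)) topleft (0.852, (1.0, 0.75))
bottle (0.999, (0.0, 0.0))
pot (0.999, (0.0, 0.0))
tape (0.991, (0.0, 0.0))
(336, 399, 3) (336, 400, 3)
```

View pics/j9.png

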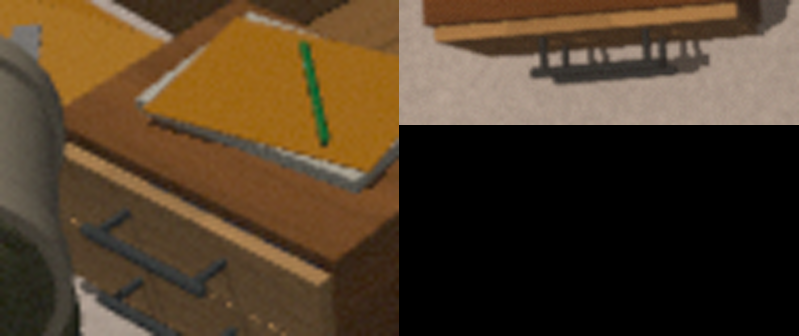

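The lid is seated to within a millimetre of where it started, and the bystanders haven't moved. The crop shows the drawer front against the unit. I work out its travel from the handle ends, (148,179) and (205,176) in top.

```bash
python3 - <<'E'
from h import *
t0,t=load('t0'),load('t8');s=load('s8');s0=load('s0')
A=np.array([atz(t0,(x/2.5+100,y/2.5+60),.122) for x,y in[(131,454),(260,442)]]);B=np.array([atz(t,p,.122) for p in[(148.2,178.8),(205.4,176.4)]])
print(A.round(3),B.round(3),(B-A).round(3))
# projected front top edge at d=0 vs cab edge: front inner-top edge
for n,p in [('front outer L',(110.2,166.5)),('front outer R',(230.5,158.3)),('front back L',(109,161)),('R',(230.3,152))]:print(n,atz(t,p,.14).round(4))
for d in (0,.005,.01):
  c=np.array([.4885,.1915])+(.166-d)*np.array([.9942,.1078]); print(d,c,proj(t,[*c,.14]),proj(s,[*c,.14]))
E
```

```text
[[0.449 0.25  0.122]
 [0.463 0.124 0.122]] [[0.604 0.267 0.122]
 [0.613 0.126 0.122]] [[0.155 0.017 0.   ]
 [0.15  0.002 0.   ]]
front outer L [0.63   0.3537 0.14  ]
front outer R [0.6578 0.0621 0.14  ]
front back L [0.6434 0.3573 0.14  ]
R [0.6734 0.0631 0.14  ]
0 [0.6535372 0.2093948] [170.13463911 158.46490979] [267.12474853 125.91840181]
0.005 [0.6485662 0.2088558] [170.26941566 160.48270598] [266.02723297 126.69541881]
0.01 [0.6435952 0.2083168] [170.4042653  162.50159641] [264.92484553 127.47588501]
```

```bash
python3 - <<'E'
from h import *
u=np.array([.9942,.1078]);v=np.array([-u[1],u[0]]);c=np.array([.6615,.2095])
t=load('t8');g=t['img'].astype(np.float32)
# profile along drawer x at z=.138 plane, averaged across y (right half, clear of handle)
for d in np.arange(-.03,.012,.002):
    P=np.array([proj(t,[*(c+d*u+y*v),.138]) for y in np.linspace(-.13,.13,60)],np.float32)
    print(round(d,3),cv2.remap(g,P[:,:1],P[:,1:],cv2.INTER_LINEAR).mean((0,1)).round())
E
```

```text
-0.03 [76. 59. 44.]
-0.028 [74. 56. 41.]
-0.026 [75. 56. 39.]
-0.024 [73. 54. 37.]
-0.022 [70. 51. 35.]
-0.02 [68. 49. 33.]
-0.018 [71. 51. 33.]
-0.016 [91. 64. 40.]
-0.014 [127.  90.  53.]
-0.012 [155. 110.  64.]
-0.01 [163. 116.  67.]
-0.008 [163. 116.  67.]
-0.006 [161. 114.  66.]
-0.004 [158. 112.  65.]
-0.002 [142. 101.  58.]
0.0 [111.  77.  45.]
0.002 [87. 56. 32.]
0.004 [91. 55. 29.]
0.006 [100.  58.  30.]
0.008 [104.  60.  30.]
0.01 [105.  60.  30.]
```

The front's 15 mm band ends exactly at the unit's face, so there is no gap and the drawer is shut. I hand in.

```bash
python3 -c "
from rig import ticket; print(ticket.hand_in())"
```

```text
the job is handed in; nothing more can be done
None
```

I put all five blue cases in the top drawer, slid it gently shut, seated the lid back on the empty box, left the bottle, brush pot and tape roll where they were, and handed the job in at about 80 s.

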